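# Load the specimen tray into the slide scanner

## Task

Pick up the blue specimen tray by its orange handle, keep it roughly level, and slide it nose first into the white slide scanner, feeling for the hidden side rail to line it up, until it rests fully home against the back stop with its front plate flush with the scanner's face; then let go. Be gentle: never press the tray against the scanner's front, side walls, rails or back stop with more than 25 N, and leave everything else on the bench where it is.

Things in the scene. Friction and masses are not known exactly. Their poses are not given: they have to be found in the camera images.
- tray: blue specimen tray with three clipped glass slides, lying on the bench: 120 long (its x) x 90 wide (its y), rims 14 mm high, square corners, 0.14 to 0.28 kg. Origin: centre of its underside, handle not counted. Its +x end, 60 mm from the origin, is the nose, which goes in first; at its -x end is a front plate 26 mm high, outer face at x = -60 mm, that carries the handle
- tray_handle (a point): where to pinch the tray's orange upright handle fin, which stays outside the scanner: 92 mm behind the tray's origin (-x), 45 mm above its underside; axes as the tray. The fin is 14 mm thick (along y; pinch it that way), reaches from x = -60 to -115 mm and from 6 to 64 mm above the underside
- scanner: white slide scanner, bolted down, 300 deep (its x) x 240 wide (its y): a loading deck 78 mm high and, behind x = +18 mm, a head 154 mm high. Origin: centre of its underside. The mouth is in its -x face (x = -150 mm), 170 mm wide (y -85 to +85), floor 18 and roof 52 mm above the bench; the tray goes in along the scanner's +x
- bay_mouth (a point): middle of the mouth's lower edge, at the -x face, on the 18 mm floor; axes as the scanner (x points inwards). Under the deck hides a guide insert: two rails parallel to x, the tray fits between with 1.5 mm to spare each side, and a back stop. The insert is clamped anywhere up to 24 mm to either side of the middle (y -24 to +24 mm): not measured, find it by feel; it does not move
- bay_stop (a point): the back stop, 120 mm inside the face, on the floor (y of this point: the scanner's middle). The tray's nose ends here: its origin then lies 60 mm short, front plate flush with the face. The insert's +y rail is straight and begins 18 mm inside the face; the -y rail begins 46 mm inside with a lead-in splayed 2.5 mm outwards, straight from 62 mm; before that the nose can be shifted sideways
- stain_bottle: bystander, leave alone: amber reagent bottle, 52 mm across, 90 tall
- petri_dish: bystander, leave alone: clear glass dish, 90 mm across, 16 tall
- slide_box: bystander, leave alone: green slide box, 90 x 130 x 34 mm
- lens_jar: bystander, leave alone: clear jar, 56 mm across, 60 tall
- brush: bystander, leave alone: brush lying on the bench, 160 mm long
- forceps: bystander, leave alone: red and steel forceps lying on the bench, 120 mm long

How it is judged:
By the outcome, as a careful person would: the job done as asked, in the order asked, and still so for the second after the job is handed in, with the robot touching nothing.
It also fails if it takes over 58 s, if anything falls off the work surface, if the arm or the gripper's body presses on something with over 40 N, if the wrist force passes 120 N, or if a joint passes its speed limit or range.

## Robot

A 6-joint arm with a two-finger parallel gripper is mounted at the origin on the work surface. World frame = base frame: x ahead of the robot, y to its left, z up, the work surface at z = 0. Lengths are in m, angles in rad, forces in N, time in s.
With the tool pointing down it reaches from about 0.3 to 0.825 m from the base axis. Payload 5.4 kg.
Tool frame: the origin (TCP) lies midway between the tips of the shut fingers; the grasp point (between the pads) lies 19 mm behind it; z points along the fingers, y is the direction in which the jaws open and shut (so a half turn about z gives the same grasp; the last joint's range is limited). The gripper opens to 92 mm and grips with 3 to 60 N. Pads are 20 mm wide; open, the fingers measure 128 mm over their backs; the gripper's body (75 mm by 189 mm) begins 69 mm behind the grasp point.
Start: joints at [0.967, 0.158, 1.597, -0, 1.386, -0.21], TCP at [0.221, 0.531, 0.215] pointing down, gripper open.
Joint ranges: [-2.91, 2.91], [-0.94, 2.29], [0.18, 2.7], [-1.29, 4.43], [0.17, 2.64], [-3, 3]. Speed limits (rad/s): [2.57, 2.57, 3.14, 3.14, 3.14, 3.14].

## Interface

Orientations are given as a 3x3 rotation matrix whose columns are the frame's x, y, z axes.
In Python, from rig import telemetry, cams, workorder, trace gives the robot as it stands. The module is installed in compiled form; this text tells all that it offers.
- The arm moves only by the tool step_arm, never from a script. Its argument "targets" is a list of rows, each an object with "travel": the shift along the tool's x, y, z in cm, a list of three; "rot": the turn, a rotation vector about the tool's x, y, z in rad, a list of three. In form: [{"travel": [x, y, z], "rot": [ax, ay, az]}, ...]. A call has exactly 5 rows; each row is the pose to reach, as a shift and turn from the pose measured when the call began, along the tool's axes at that moment; what a row does not reach only later rows make up. A row lasts 1/10 s, in which the tool goes at most 50 mm and 8.59 degrees, less where a joint would pass 70% of its speed; a pose out of reach is approached as far as the arm can. A call with a gripper value outside its range is refused whole. "jaw" is the finger opening in cm, from 0 to 9.19, set as the call begins (left out, the last holds). The fingers move at their own pace and stop on an object; the grip force is fixed at half the most. Time passes only in rows, so rows that repeat a pose let the fingers close, or fill a call up. It gives the time, the measured TCP pose, the force and the opening at its end, in the units of the state.
- telemetry.sense(): the state, without advancing time (a new reading comes with each control period).
- cams.get_image(name): name is "scene" or "top" or "wrist"; returns a dict with "frame" (384x512x3 uint8, blue, green, red), "mtx" (3x3 intrinsics, pixels), "dist" ([k1, k2, p1, p2, k3] as OpenCV has them; the pictures are not rectified), "R" (3x3) and "t" (3): a world point X has camera coordinates R X + t; the wrist camera has in their place "tool_from_camera" (4x4, takes a point from camera to tool coordinates, whose origin is the TCP and whose axes are the flange's). Camera axes: x right, y down, z forward; pixel columns grow to the right and rows downward; lengths in m; the calibration is good to about 2 mm. A picture is of the moment at which its call begins: read the wrist's pose just before it. There is no depth.
- workorder.sign_off(): hands the job in, once; it reports no verdict.
Trained networks look in a picture, given as the dict that the camera call returned (one of the last four; its "shot" number tells which), for a name from the list of things; names that differ only in an ending like _2 or _b are one class to them, and where a whole thing is asked for, a point or a joint stands for the part that bears it (a point fixed in the world has none). Each returns a list of dicts, best first, with "score" (0 to 1); they miss things now and then, are a little off and sometimes report something else, mostly with a low value. They report only what shows in the picture. A call takes as long as a camera call.
- trace(name, picture): "region" (384x512 bool, what is visible of it) and "position" ([column, row] in pixels, amid what is visible of it).
The state is a dict: "t": time; "q": joint angles; "qvel": joint speeds; "joint_torque": joint torques, N m; "ee_pos": TCP position; "tool_rot": TCP orientation; "contact_force": force on the tool from outside, world axes, zero at the start; "ft_torque": the same for the moment, N m; "finger_gap": finger opening in m.
Only numpy, scipy, OpenCV 4.12 (cv2) and the standard library are available. Lean on these libraries where they do the work, as an engineer would, in place of code of your own. Each camera call takes 0.05 s, during which the arm holds its last target.

## Working session

There is one attempt and no reset: what is moved stays moved. The work goes in short steps, Python scripts to look and compute and a tool call to move; the robot and the scene stay as the last step left them, time stands still between calls to the robot, and variables do not carry over. Pictures are saved under pics/ and viewed, and the job is handed in when it is done.

Besides the shell and the picture viewer there is one more tool, called after "Emit:" as name(argument=value, ...), one argument or row to a line, values as JSON. step_arm: Moves the arm, as the interface text tells. Its arguments: {"type":"object","properties":{"targets":{"type":"array","items":{"type":"object","properties":{"travel":{"type":"array","items":{"type":"number"}},"rot":{"type":"array","items":{"type":"number"}}}}},"jaw":{"type":"number"}},"required":["targets"]}

```bash
mkdir -p pics
cat > h.py <<'E'
import numpy as np, cv2, pickle
from rig import telemetry, cams, workorder, trace
def snap(n,f):
    s=telemetry.sense(); d=cams.get_image(n); cv2.imwrite('pics/'+f+'.png',d['frame']); pickle.dump((s,d),open(f+'.pkl','wb')); return s,d
def campose(s,d):
    if 'R' in d: return np.array(d['R']),np.array(d['t'])
    T=np.array(d['tool_from_camera']); R=np.array(s['tool_rot']); p=np.array(s['ee_pos'])
    Rw=R@T[:3,:3]; c=R@T[:3,3]+p
    return Rw.T,-Rw.T@c
def ray(s,d,uv,z):
    R,t=campose(s,d)
    u=cv2.undistortPoints(np.array(uv,float).reshape(-1,1,2),np.array(d['mtx']),np.array(d['dist'])).reshape(-1,2)
    c=-R.T@t; v=np.c_[u,np.ones(len(u))]@R
    return c+v*((z-c[2])/v[:,2])[:,None]
def proj(s,d,X):
    R,t=campose(s,d)
    return cv2.projectPoints(np.array(X,float).reshape(-1,1,3),cv2.Rodrigues(R)[0],t,np.array(d['mtx']),np.array(d['dist']))[0].reshape(-1,2)
E
python3 - <<'E'
from h import *
for n in ['scene','top','wrist']:
    s,d=snap(n,n+'0')
    for k in ['tray','tray_handle','scanner']:
        r=trace(k,d); 
        for x in r[:2]: 
            print(n,k,round(x['score'],2),x['position'],x['region'].sum())
        if r: np.save(f'{n}_{k}.npy',r[0]['region'])
    if 'R' in d: print(-np.array(d['R']).T@d['t'])
print(s)
E
```

```text
scene tray 0.92 [212.5, 234.2] 1388
scene tray_handle 0.83 [215.2, 235.3] 1372
scene scanner 0.91 [314.4, 147.3] 5345
[ 1.12890249 -0.83802803  0.69889529]
top tray 0.77 [313.4, 198.6] 1787
top tray_handle 0.86 [310.4, 202.1] 1833
top scanner 0.83 [112.7, 186.5] 12911
[ 0.4556679  -0.04308785  1.28881046]
{'t': 0.4, 'q': array([ 9.66934976e-01,  1.58492503e-01,  1.59717022e+00, -1.58277596e-06,
        1.38620321e+00, -2.10113688e-01]), 'qvel': array([-0.00244005, -0.00234447, -0.00092026,  0.00241782, -0.0001928 ,
       -0.00032311]), 'joint_torque': array([-2.69501379e-04, -3.85078132e+01, -3.21887720e+01,  7.00362353e-02,
        3.28669755e-02, -6.98635790e-05]), 'ee_pos': array([0.22056766, 0.53090213, 0.21446378]), 'tool_rot': array([[-9.23477858e-01,  3.83651695e-01, -1.53891820e-04],
       [ 3.83651722e-01,  9.23477832e-01, -2.25829745e-04],
       [ 5.54757199e-05, -2.67589630e-04, -9.99999963e-01]]), 'contact_force': array([ 0.57501321, -0.0967853 , -0.82109256]), 'ft_torque': array([-0.02914429,  0.07463433,  0.0113782 ]), 'finger_gap': 0.09205904548518894}
```

View pics/scene0.png

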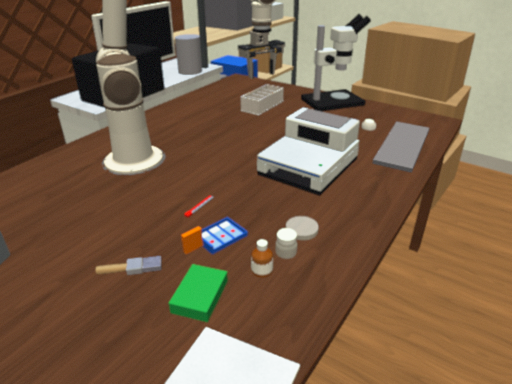

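View pics/top0.png

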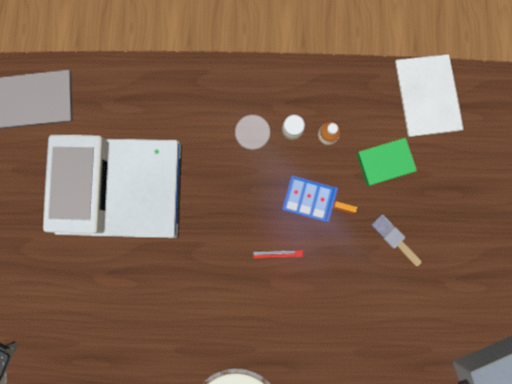

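Run:
```python
import cv2
a=cv2.imread('pics/top0.png')
cv2.imwrite('pics/topz1.png',cv2.resize(a[140:260,250:400],(750,600),interpolation=cv2.INTER_CUBIC))
cv2.imwrite('pics/topz2.png',cv2.resize(a[80:260,30:230],(660,594),interpolation=cv2.INTER_CUBIC))
```

```text
(no output)
```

View pics/topz1.png

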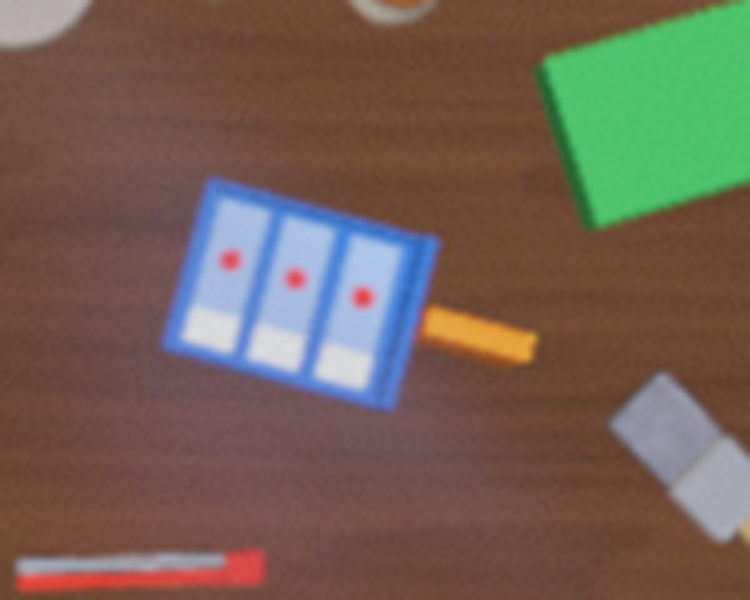

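View pics/topz2.png

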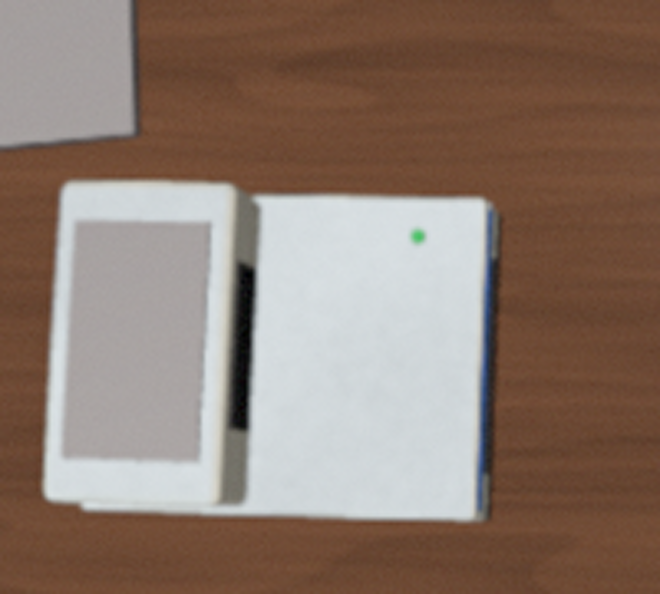

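Top view: the tray is at about (310,198) with its nose to the left and the handle at (346,207). The scanner is at about (113,187), with its mouth facing right at column ~180. Next I'll fit both poses from their corners.

```bash
cat > fit.py <<'E'
from h import *
from scipy.optimize import least_squares
def W(p,X):
    c,s=np.cos(p[2]),np.sin(p[2]); X=np.array(X,float)
    return np.c_[p[0]+c*X[:,0]-s*X[:,1],p[1]+s*X[:,0]+c*X[:,1],X[:,2]]
def fit(s,d,X,uv,p0):
    f=lambda p:(proj(s,d,W(p,X))-uv).ravel()
    r=least_squares(f,p0,loss='soft_l1'); return r.x,f(r.x).reshape(-1,2)
E
python3 - <<'E'
from fit import *
s,d=pickle.load(open('top0.pkl','rb'))
z1=lambda a:(np.array(a,float)+.5)/5-.5+[250,140]
z2=lambda a:(np.array(a,float)+.5)/3.3-.5+[30,80]
X=np.array([[60,-45,14],[60,45,14],[-60,-45,26],[-60,45,26],[-115,-7,64],[-115,7,64]])/1000
p,r=fit(s,d,X,z1([[210,178],[163,350],[440,238],[395,410],[538,335],[532,362]]),[.45,-.15,1.3]);print(p,r.round(2))
S=np.array([[-150,-120,78],[-150,120,78],[150,-120,154],[150,120,154],[18,-120,154],[18,120,154]])/1000
q,r2=fit(s,d,S,z2([[494,198],[482,521],[62,182],[42,502],[238,184],[222,504]]),[.45,.4,1.57]);print(q,r2.round(2))
np.save('poses.npy',[p,q])
def box(im,s,d,p,x0,x1,y0,y1,z0,z1,c):
    P=proj(s,d,W(p,np.array([[x,y,z] for x in(x0,x1) for y in(y0,y1) for z in(z0,z1)])/1000))*3
    for i in range(8):
        for b in(1,2,4):
            if not i&b: cv2.line(im,tuple(map(int,P[i]+1)),tuple(map(int,P[i|b]+1)),c,1)
for n,cr1,cr2 in [('top0',(450,760,380,800),(380,40,380,600)),('scene0',(630,520,180,240),(300,750,300,360))]:
    s,d=pickle.load(open(n+'.pkl','rb')); im=cv2.resize(d['frame'],None,fx=3,fy=3,interpolation=cv2.INTER_CUBIC)
    box(im,s,d,p,-60,60,-45,45,0,14,(0,255,255)); box(im,s,d,p,-115,-60,-7,7,6,64,(255,255,0));box(im,s,d,p,-62,-60,-45,45,0,26,(0,0,255))
    box(im,s,d,q,-150,18,-120,120,0,78,(0,255,255)); box(im,s,d,q,18,150,-120,120,0,154,(0,0,255)); box(im,s,d,q,-150,-149,-85,85,18,52,(0,200,0))
    if n=='top0': cv2.imwrite('pics/ov_a.png',im[390:690,740:1140][:, :]); cv2.imwrite('pics/ov_b.png',im[360:760,100:600])
    else: cv2.imwrite('pics/ov_c.png',cv2.resize(im[280:800,500:1120],None,fx=1.15,fy=1.15))
E
```

```text
[ 0.55579978 -0.18045403  1.32164287] [[ 0.04  0.37]
 [ 0.36 -0.35]
 [-0.31  0.22]
 [-0.17 -0.13]
 [ 0.14 -0.07]
 [-0.06 -0.01]]
[0.57012701 0.30129131 1.56990329] [[-0.75  0.14]
 [-0.53 -0.16]
 [-0.03 -2.79]
 [-0.05  2.08]
 [ 0.79 -2.89]
 [ 0.51  3.12]]
```

View pics/ov_a.png

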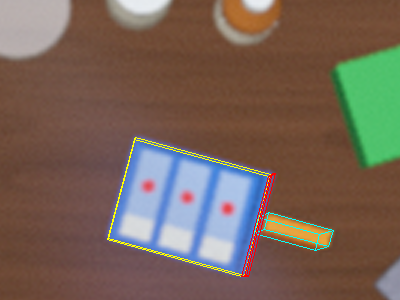

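View pics/ov_b.png

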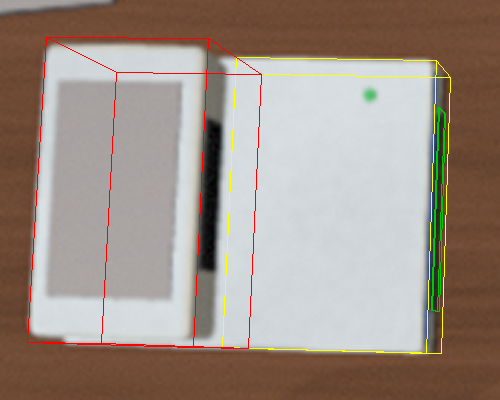

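View pics/ov_c.png

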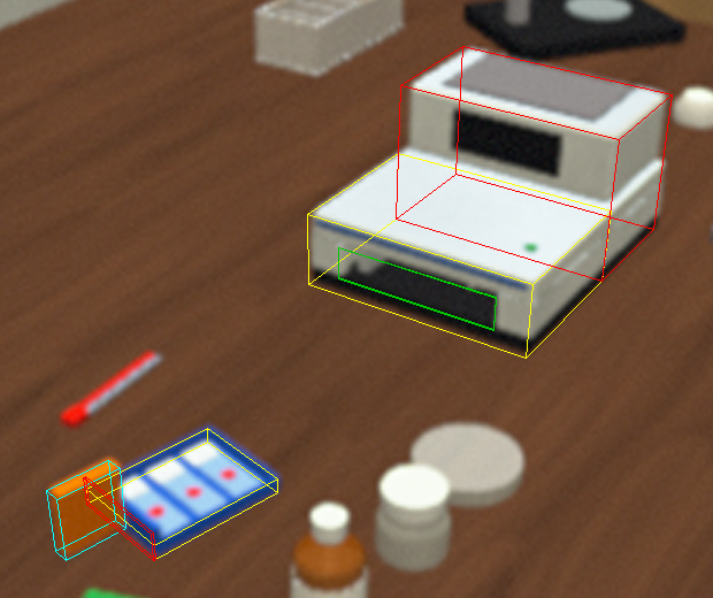

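```bash
cat > mv.py <<'E'
import sys; from h import *
from scipy.spatial.transform import Rotation as Ro
# args: x y z ang(deg of tool y axis), tool z down
x,y,z,a=map(float,sys.argv[1:5]); s=telemetry.sense(); R=np.array(s['tool_rot']); a=np.deg2rad(a)
ty=np.array([np.cos(a),np.sin(a),0]); tz=np.array([0,0,-1.]); Rt=np.c_[np.cross(ty,tz),ty,tz]
print('travel cm',(R.T@(np.array([x,y,z])-s['ee_pos'])*100).round(2),'rot',Ro.from_matrix(R.T@Rt).as_rotvec().round(4))
print('t',s['t'],'pos',s['ee_pos'].round(4),'F',s['contact_force'].round(1),'M',s['ft_torque'].round(2),'gap',round(s['finger_gap'],4),'yang',np.rad2deg(np.arctan2(R[1,1],R[0,1])).round(2),'tz',R[:,2].round(4),'q',s['q'].round(2))
E
python3 mv.py .57 .06 .26 0; python3 -c "
from h import *
s,d=pickle.load(open('wrist0.pkl','rb'));print(d['tool_from_camera'],d['mtx'])"
```

```text
travel cm [-50.33 -30.09  -4.54] rot [0.    0.    1.177]
t 0.6 pos [0.2207 0.531  0.2146] F [ 1.3  1.2 -0.3] M [ 0.02 -0.05 -0.02] gap 0.0918 yang 67.44 tz [ 0.  0. -1.] q [ 0.97  0.16  1.6  -0.    1.39 -0.21]
[[-8.66763946e-04 -9.72290900e-01 -2.33772655e-01  6.57446667e-02]
 [ 9.99999431e-01 -6.97367393e-04 -8.07277835e-04 -4.42171536e-04]
 [ 6.21883466e-04 -2.33773222e-01  9.72290951e-01 -1.71357971e-01]
 [ 0.00000000e+00  0.00000000e+00  0.00000000e+00  1.00000000e+00]] [[304.56953167   0.         253.94426205]
 [  0.         304.56953167 196.56033378]
 [  0.           0.           1.        ]]
```

View pics/wrist0.png

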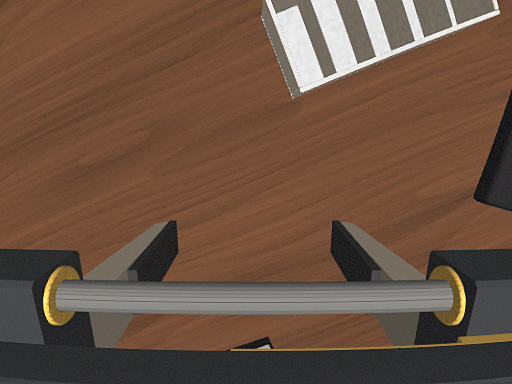

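Emit:
step_arm(
  targets=[
    {"travel": [-4,-2.4,-2],"rot": [0,0,0.1]},
    {"travel": [-8,-4.8,-4],"rot": [0,0,0.2]},
    {"travel": [-12,-7.2,-4.5],"rot": [0,0,0.3]},
    {"travel": [-16,-9.6,-4.5],"rot": [0,0,0.4]},
    {"travel": [-20,-12,-4.5],"rot": [0,0,0.5]},
  ],
)

```text
t: 1.1
ee_pos: [0.3602, 0.342, 0.2602]
tool_rot: [[-0.624, 0.782, 0.001], [0.782, 0.624, 0.001], [-0.0, 0.001, -1.0]]
contact_force: [0.2, 0.2, 0.0]
finger_gap: 0.0921
```

```bash
python3 mv.py .57 .06 .26 0
```

```text
travel cm [-3.513e+01 -1.180e+00  3.000e-02] rot [ 1.500e-03 -3.000e-04  6.732e-01]
t 1.1 pos [0.3602 0.342  0.2602] F [0.2 0.2 0. ] M [-0.01  0.01  0.02] gap 0.0921 yang 38.57 tz [ 1.3e-03  7.0e-04 -1.0e+00] q [ 0.52 -0.08  1.75 -0.    1.47 -0.16]
```

Emit:
step_arm(
  targets=[
    {"travel": [-4.5,-0.2,0],"rot": [0,0,0.1]},
    {"travel": [-9,-0.4,0],"rot": [0,0,0.2]},
    {"travel": [-13.5,-0.6,0],"rot": [0,0,0.3]},
    {"travel": [-18,-0.8,0],"rot": [0,0,0.4]},
    {"travel": [-22.5,-1,0],"rot": [0,0,0.5]},
  ],
)

```text
t: 1.6
ee_pos: [0.4936, 0.1582, 0.2605]
tool_rot: [[-0.168, 0.986, 0.002], [0.986, 0.168, 0.001], [0.001, 0.002, -1.0]]
contact_force: [0.5, 0.2, 0.4]
finger_gap: 0.0922
```

```bash
python3 mv.py .57 .06 .26 0
```

```text
travel cm [-10.96   5.88   0.06] rot [ 0.002  -0.0008  0.1689]
t 1.6 pos [0.4936 0.1582 0.2605] F [0.5 0.2 0.4] M [-0.06  0.05 -0.01] gap 0.0922 yang 9.68 tz [ 0.0019  0.001  -1.    ] q [ 0.08 -0.02  1.69  0.    1.47 -0.09]
```

Emit:
step_arm(
  targets=[
    {"travel": [-3.5,1.9,0],"rot": [0,0,0.06]},
    {"travel": [-7,3.9,0],"rot": [0,0,0.12]},
    {"travel": [-11,5.9,0],"rot": [0,0,0.169]},
    {"travel": [-11,5.9,0],"rot": [0,0,0.169]},
    {"travel": [-11,5.9,0],"rot": [0,0,0.169]},
  ],
)

```text
t: 2.1
ee_pos: [0.5703, 0.0592, 0.2603]
tool_rot: [[0.001, 1.0, 0.001], [1.0, -0.001, 0.001], [0.001, 0.001, -1.0]]
contact_force: [-0.2, 0.6, 0.4]
finger_gap: 0.0922
```

Run:
```python
from fit import *
s,d=snap('wrist','wrist1'); print(s['ee_pos'],s['qvel'].round(3))
p,q=np.load('poses.npy')
im=cv2.resize(d['frame'],None,fx=1.5,fy=1.5)
for x,y,z in [(-150,-120,78),(-150,120,78),(-150,-85,52),(-150,85,52),(-150,-85,18),(-150,85,18)]:
    u=proj(s,d,W(q,np.array([[x,y,z]])/1000))[0]; print(u); cv2.circle(im,tuple(map(int,u*1.5)),3,(0,0,255),1)
cv2.imwrite('pics/w1.png',im)
```

```text
[0.57029048 0.05919805 0.26033003] [ 0.036 -0.024  0.021  0.004  0.005 -0.   ]
[360.3448665   99.85281914]
[147.63039124 100.10703159]
[324.47040576 101.08051283]
[183.48750178 101.24969334]
[318.628325   102.93649948]
[189.28963415 103.09255288]
```

View pics/w1.png

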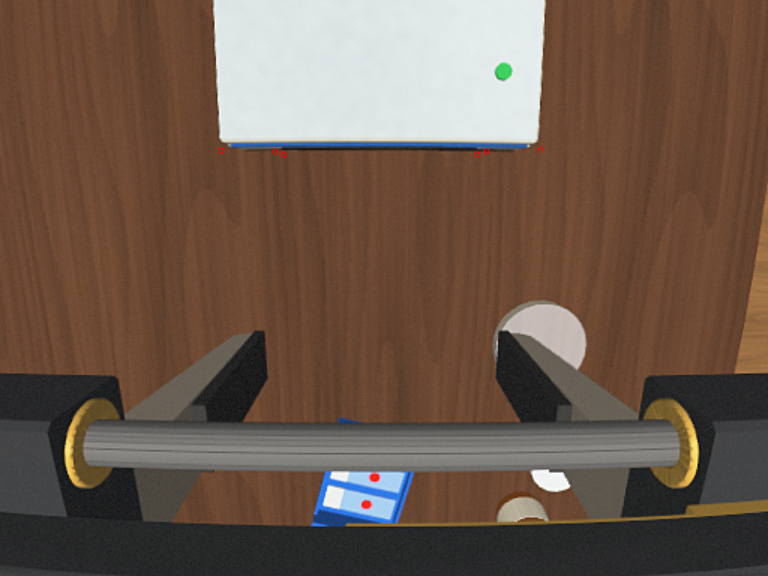

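```bash
python3 - <<'E'
from fit import *
s,d=pickle.load(open('wrist1.pkl','rb')); g=d['frame'].astype(float).min(2)
# front edge: white->dark per column
pts=[]
for c in range(155,352,3):
    col=g[70:110,c]; k=np.where(col<140)[0][0]; f=k-1+(col[k-1]-140)/(col[k-1]-col[k]); pts.append((c,70+f))
P=ray(s,d,pts,.078); a=np.polyfit(P[:,0],P[:,1],1); print('front edge y at x=.57',np.polyval(a,.57),'slope deg',np.rad2deg(np.arctan(a[0])),'resid',np.std(P[:,1]-np.polyval(a,P[:,0])))
# sides
for nm,rng,dirn in(('L',range(100,200),1),('R',range(400,320,-1),1)):
    pts=[]
    for r in range(5,85,4):
        xs=list(rng); v=g[r,xs]; k=np.where(v>140)[0][0]; f=(140-v[k-1])/(v[k]-v[k-1]); pts.append((xs[k-1]+(xs[k]-xs[k-1])*f,r))
    P=ray(s,d,pts,.078); b=np.polyfit(P[:,1],P[:,0],1); print(nm,'x at y=.2',np.polyval(b,.2),'slope deg',np.rad2deg(np.arctan(b[0])))
E
python3 mv.py .535 -.27 .16 -14.3
```

```text
front edge y at x=.57 0.15706018193707988 slope deg -0.30811912144333264 resid 0.00012443020197243246
L x at y=.2 0.44902191593117385 slope deg 0.2090871227292659
R x at y=.2 0.6871110181211917 slope deg 0.3779597702364731
travel cm [-33.03  -3.51   9.99] rot [ 0.0011 -0.0016  0.2498]
t 2.15 pos [0.5699 0.0601 0.2604] F [ 1.2 -0.3  0.4] M [-0.1   0.07  0.02] gap 0.092 yang 0.01 tz [ 0.0013  0.0015 -1.    ] q [-0.11  0.12  1.54  0.    1.47 -0.11]
```

Emit:
step_arm(
  targets=[
    {"travel": [-4.5,-0.5,0.5],"rot": [0,0,0.04]},
    {"travel": [-9,-1,1.5],"rot": [0,0,0.08]},
    {"travel": [-13.5,-1.5,3],"rot": [0,0,0.12]},
    {"travel": [-18,-2,4.5],"rot": [0,0,0.16]},
    {"travel": [-22.5,-2.4,6],"rot": [0,0,0.2]},
  ],
)

```text
t: 2.65
ee_pos: [0.5456, -0.1646, 0.2001]
tool_rot: [[0.197, 0.98, 0.002], [0.98, -0.197, 0.001], [0.002, 0.002, -1.0]]
contact_force: [-0.3, 0.9, -0.9]
finger_gap: 0.092
```

```bash
python3 mv.py .533 -.27 .14 -14.3
```

```text
travel cm [-10.6    0.84   5.99] rot [ 0.0018 -0.0019  0.0509]
t 2.65 pos [ 0.5456 -0.1646  0.2001] F [-0.3  0.9 -0.9] M [-0.08  0.04 -0.02] gap 0.092 yang -11.38 tz [ 0.0022  0.0015 -1.    ] q [-0.51  0.15  1.63  0.    1.36 -0.31]
```

Emit:
step_arm(
  targets=[
    {"travel": [-4,0.3,2],"rot": [0,0,0.02]},
    {"travel": [-8,0.6,4],"rot": [0,0,0.04]},
    {"travel": [-10.6,0.8,6],"rot": [0,0,0.05]},
    {"travel": [-10.6,0.8,6],"rot": [0.002,-0.002,0.05]},
    {"travel": [-10.6,0.8,6],"rot": [0.002,-0.002,0.05]},
  ],
)

```text
t: 3.15
ee_pos: [0.5328, -0.2684, 0.14]
tool_rot: [[0.245, 0.97, -0.001], [0.97, -0.245, 0.001], [0.001, -0.001, -1.0]]
contact_force: [-0.1, -0.7, 0.8]
finger_gap: 0.0919
```

```bash
python3 - <<'E'
from fit import *
s,d=snap('wrist','wrist2'); print(s['ee_pos'])
p,q=np.load('poses.npy')
im=cv2.resize(d['frame'],None,fx=1.5,fy=1.5)
for x,y,z in [(60,-45,14),(60,45,14),(-60,-45,26),(-60,45,26),(-115,-7,64),(-115,7,64),(-62,7,64),(-62,-7,64)]:
    u=proj(s,d,W(p,np.array([[x,y,z]])/1000))[0]; cv2.circle(im,tuple(map(int,u*1.5)),3,(0,255,0),1)
cv2.imwrite('pics/w2.png',im)
E
python3 mv.py .533 -.27 .14 -14.3
```

```text
[ 0.53275959 -0.26837216  0.14003435]
travel cm [-0.17  0.    0.09] rot [ 0.0008 -0.0001  0.003 ]
t 3.2 pos [ 0.5334 -0.2683  0.1409] F [0.4 0.8 0.2] M [-0.05  0.06 -0.01] gap 0.0916 yang -14.13 tz [ 8.e-04 -0.e+00 -1.e+00] q [-0.67  0.28  1.61  0.    1.26 -0.42]
```

View pics/w2.png

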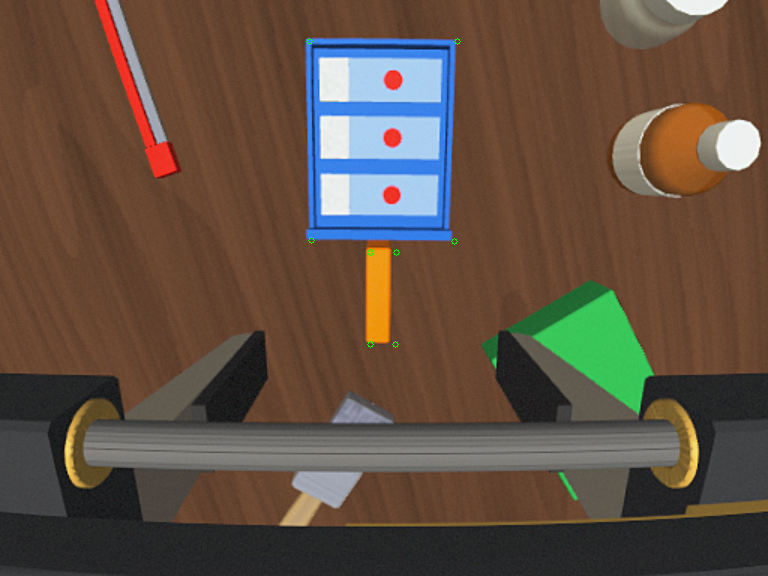

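```bash
python3 - <<'E'
from fit import *
s,d=pickle.load(open('wrist2.pkl','rb'))
uv=np.array([[306.5,40],[457,40],[306,239],[455,239],[366,342],[390,342],[367,247.5],[391,247.5]])
# image right=+tool y(~+x world); tray y=-> world -x -> image left
X=np.array([[60,45,14],[60,-45,14],[-60,45,26],[-60,-45,26],[-115,7,64],[-115,-7,64],[-62,7,64],[-62,-7,64]])/1000
uvp=(uv+.5)/1.5-.5
p,r=fit(s,d,X,uvp,np.load('poses.npy')[0]); print(p,np.rad2deg(p[2]),r.round(1))
h=W(p,np.array([[-.092,0,.045]]));print('handle',h)
R=np.array(s['tool_rot']); T=lambda w:R.T@(np.array(w)-s['ee_pos'])
print('handle in tool',T(h[0]))
for u,z in [((483,345),.034),((590,281),.034),((355,393),.02),((392,408),.02)]:
    w=ray(s,d,[(np.array(u)+.5)/1.5-.5],z)[0]; print(w,T(w))
np.save('tray2.npy',p)
E
python3 mv.py .533 -.27 .14 -14.3
```

```text
[ 0.55441702 -0.17819878  1.31236829] 75.19316408568218 [[ 0.3 -1.4]
 [-0.7 -0.4]
 [ 1.  -1. ]
 [-2.4  0. ]
 [ 0.  -0.1]
 [ 0.3  0.1]
 [-0.5  1.4]
 [ 0.6  1.6]]
handle [[ 0.5309054  -0.26714373  0.045     ]]
handle in tool [ 0.00065356 -0.00202587  0.09503654]
[ 0.58708505 -0.31820865  0.034     ] [-0.03510316  0.06495954  0.10595396]
[ 0.66136034 -0.29348392  0.034     ] [0.00706302 0.13091517 0.1059404 ]
[ 0.49595262 -0.3366258   0.02      ] [-0.07529558 -0.01887402  0.11998294]
[ 0.51811335 -0.35407023  0.02      ] [-0.08677993  0.00688475  0.11995316]
travel cm [-0.17  0.    0.09] rot [ 0.0008 -0.0001  0.003 ]
t 3.2 pos [ 0.5334 -0.2683  0.1409] F [0.4 0.8 0.2] M [-0.05  0.06 -0.01] gap 0.0916 yang -14.13 tz [ 8.e-04 -0.e+00 -1.e+00] q [-0.67  0.28  1.61  0.    1.26 -0.42]
```

```bash
python3 mv.py .531 -.2672 .026 -14.6
```

```text
travel cm [ 0.05 -0.27 11.49] rot [ 0.0008 -0.0001  0.0083]
t 3.2 pos [ 0.5334 -0.2683  0.1409] F [0.4 0.8 0.2] M [-0.05  0.06 -0.01] gap 0.0916 yang -14.13 tz [ 8.e-04 -0.e+00 -1.e+00] q [-0.67  0.28  1.61  0.    1.26 -0.42]
```

Emit:
step_arm(
  jaw=4.5,
  targets=[
    {"travel": [0.05,-0.22,2],"rot": [0,0,0.008]},
    {"travel": [0.05,-0.22,4.5],"rot": [0,0,0.008]},
    {"travel": [0.05,-0.22,7],"rot": [0,0,0.008]},
    {"travel": [0.05,-0.22,9.5],"rot": [0,0,0.008]},
    {"travel": [0.05,-0.22,11.4],"rot": [0,0,0.008]},
  ],
)

```text
t: 3.7
ee_pos: [0.5324, -0.2652, 0.027]
tool_rot: [[0.249, 0.969, 0.002], [0.969, -0.249, -0.0], [0.0, 0.002, -1.0]]
contact_force: [1.0, -0.4, 0.3]
finger_gap: 0.054
```

```bash
python3 mv.py .531 -.2672 .026 -14.6
```

```text
travel cm [-0.23 -0.09  0.1 ] rot [ 0.0017 -0.0002  0.0032]
t 3.7 pos [ 0.5324 -0.2652  0.027 ] F [ 1.  -0.4  0.3] M [-0.02  0.13 -0.02] gap 0.054 yang -14.42 tz [ 1.7e-03 -2.0e-04 -1.0e+00] q [-0.67  0.42  1.68  0.    1.04 -0.41]
```

Emit:
step_arm(
  jaw=0,
  targets=[
    {"travel": [-0.1,-0.1,0.1],"rot": [0,0,0]},
    {"travel": [-0.1,-0.1,0.1],"rot": [0,0,0]},
    {"travel": [-0.1,-0.1,0.1],"rot": [0,0,0]},
    {"travel": [-0.1,-0.1,0.1],"rot": [0,0,0]},
    {"travel": [-0.1,-0.1,0.1],"rot": [0,0,0]},
  ],
)

```text
t: 4.2
ee_pos: [0.5319, -0.2664, 0.0272]
tool_rot: [[0.249, 0.969, 0.003], [0.969, -0.249, -0.001], [-0.001, 0.003, -1.0]]
contact_force: [-1.1, 0.0, 1.9]
finger_gap: 0.0139
```

```bash
python3 mv.py .531 -.2672 .026 -14.6
```

```text
travel cm [-0.1  -0.06  0.12] rot [0.0034 0.0006 0.0034]
t 4.2 pos [ 0.5319 -0.2664  0.0272] F [-1.1  0.   1.9] M [-0.08  0.09  0.  ] gap 0.0139 yang -14.41 tz [ 0.0032 -0.0014 -1.    ] q [-0.67  0.42  1.68  0.    1.04 -0.42]
```

Emit:
step_arm(
  targets=[
    {"travel": [0,0,-0.5],"rot": [0,0,0]},
    {"travel": [0,0,-1.2],"rot": [0,0,0]},
    {"travel": [0,0,-2.5],"rot": [0,0,0]},
    {"travel": [0,0,-4],"rot": [0,0,0]},
    {"travel": [0,0,-5],"rot": [0,0,0]},
  ],
)

```text
t: 4.7
ee_pos: [0.5325, -0.2669, 0.0795]
tool_rot: [[0.249, 0.969, 0.005], [0.969, -0.249, -0.003], [-0.002, 0.006, -1.0]]
contact_force: [0.5, 0.4, -2.2]
finger_gap: 0.0137
```

```bash
python3 - <<'E'
from fit import *
s,d=snap('wrist','wrist3'); print(s['ee_pos'],s['contact_force'],s['ft_torque'],s['finger_gap'])
cv2.imwrite('pics/w3.png',cv2.resize(d['frame'],None,fx=1.5,fy=1.5))
s,d=snap('scene','scene3'); cv2.imwrite('pics/s3.png',cv2.resize(d['frame'][170:290,150:310],None,fx=5,fy=5,interpolation=cv2.INTER_CUBIC)[:600])
E
python3 mv.py .6 -.03 .1 -.3
```

```text
[ 0.53246935 -0.26690497  0.07950875] [ 0.48948395  0.38253378 -2.22809416] [-0.208876    0.06698059  0.05701615] 0.013705006293204917
travel cm [24.65  0.58 -2.06] rot [ 0.0074  0.0034 -0.2462]
t 4.8 pos [ 0.5332 -0.2674  0.0799] F [ 0.3 -0.8 -2.2] M [-0.2   0.14  0.05] gap 0.0139 yang -14.4 tz [ 0.0069 -0.0043 -1.    ] q [-0.67  0.34  1.66  0.    1.13 -0.42]
```

View pics/w3.png

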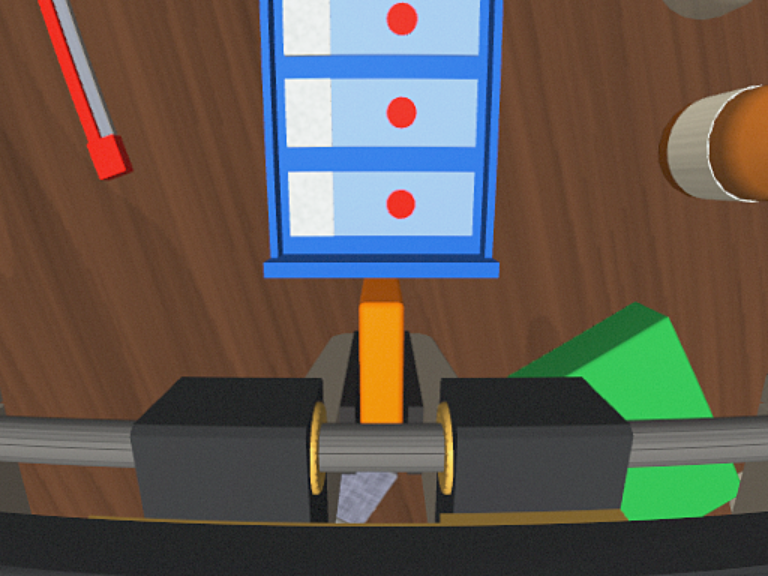

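View pics/s3.png

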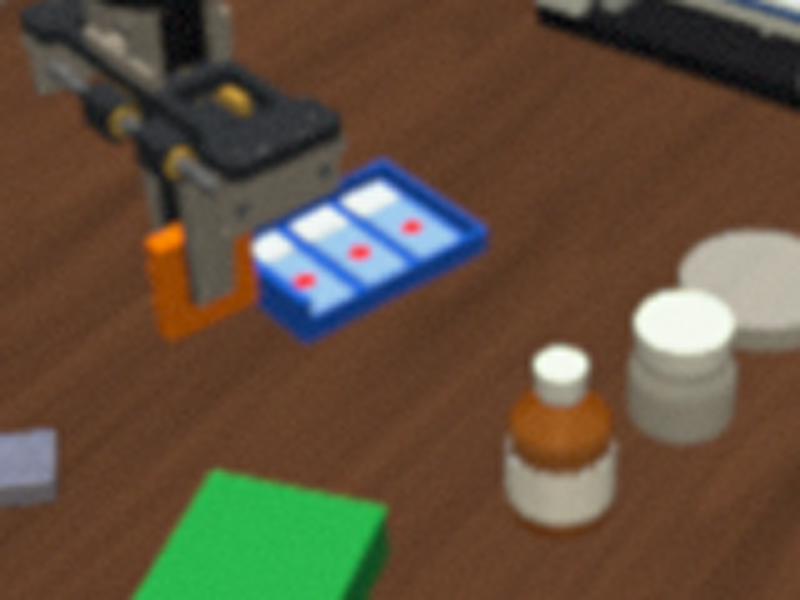

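Emit:
step_arm(
  targets=[
    {"travel": [4,0.1,-1],"rot": [0.003,0.001,-0.04]},
    {"travel": [8.5,0.2,-2],"rot": [0.006,0.002,-0.09]},
    {"travel": [13,0.3,-2],"rot": [0.007,0.003,-0.14]},
    {"travel": [17.5,0.35,-2],"rot": [0.007,0.003,-0.19]},
    {"travel": [21.5,0.4,-2],"rot": [0.007,0.003,-0.246]},
  ],
)

```text
t: 5.3
ee_pos: [0.5904, -0.0579, 0.0992]
tool_rot: [[0.003, 1.0, 0.0], [1.0, -0.003, -0.0], [-0.0, 0.0, -1.0]]
contact_force: [0.9, 0.2, -1.4]
finger_gap: 0.0136
```

```bash
python3 mv.py .598 -.03 .055 -.3
```

```text
travel cm [2.8  0.75 4.42] rot [0.     0.0002 0.0023]
t 5.3 pos [ 0.5904 -0.0579  0.0992] F [ 0.9  0.2 -1.4] M [-0.18  0.04 -0.01] gap 0.0136 yang -0.17 tz [ 0.e+00 -2.e-04 -1.e+00] q [-0.3   0.32  1.65 -0.    1.18 -0.3 ]
```

Emit:
step_arm(
  targets=[
    {"travel": [0.5,0.3,1.5],"rot": [0,0,0.002]},
    {"travel": [1.2,0.6,3],"rot": [0,0,0.002]},
    {"travel": [1.8,0.75,4.4],"rot": [0,0,0.002]},
    {"travel": [1.8,0.75,4.4],"rot": [0,0,0.002]},
    {"travel": [1.8,0.75,4.4],"rot": [0,0,0.002]},
  ],
)

```text
t: 5.8
ee_pos: [0.5973, -0.0408, 0.0544]
tool_rot: [[0.006, 1.0, -0.002], [1.0, -0.006, 0.0], [0.0, -0.002, -1.0]]
contact_force: [0.5, 0.5, -0.7]
finger_gap: 0.0138
```

```bash
python3 - <<'E'
from fit import *
s,d=snap('wrist','wrist4')
cv2.imwrite('pics/w4.png',cv2.resize(d['frame'],None,fx=1.5,fy=1.5))
s,d=snap('scene','scene4'); cv2.imwrite('pics/s4.png',cv2.resize(d['frame'][110:260,200:370],None,fx=4,fy=4,interpolation=cv2.INTER_CUBIC))
s,d=snap('top','top4'); cv2.imwrite('pics/t4.png',cv2.resize(d['frame'][120:270,130:330],None,fx=4,fy=4,interpolation=cv2.INTER_CUBIC))
E
python3 mv.py .598 -.03 .055 -.3
```

```text
travel cm [ 1.09 -0.06  0.1 ] rot [ 0.0014  0.0007 -0.0009]
t 5.95 pos [ 0.5985 -0.0409  0.056 ] F [ 0.3 -0.4 -1.4] M [-0.09  0.08  0.  ] gap 0.0137 yang -0.35 tz [ 1.4e-03 -7.0e-04 -1.0e+00] q [-0.27  0.39  1.65 -0.    1.1  -0.26]
```

View pics/w4.png

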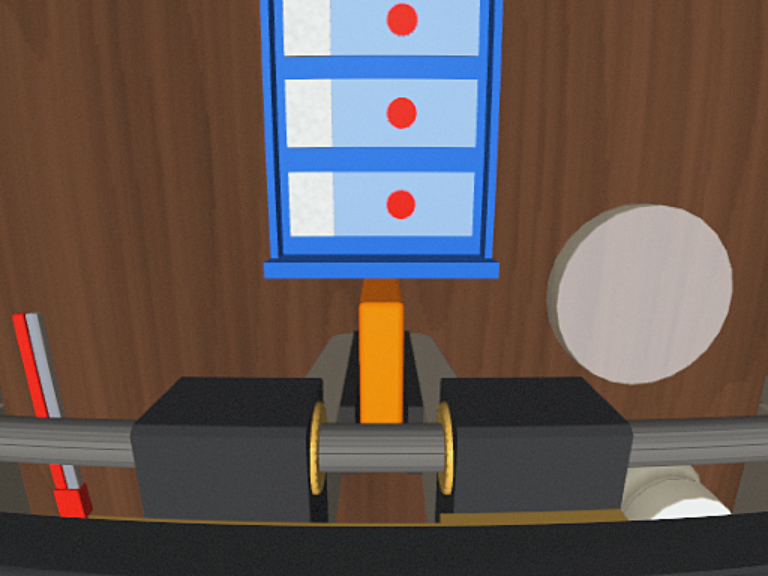

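View pics/s4.png

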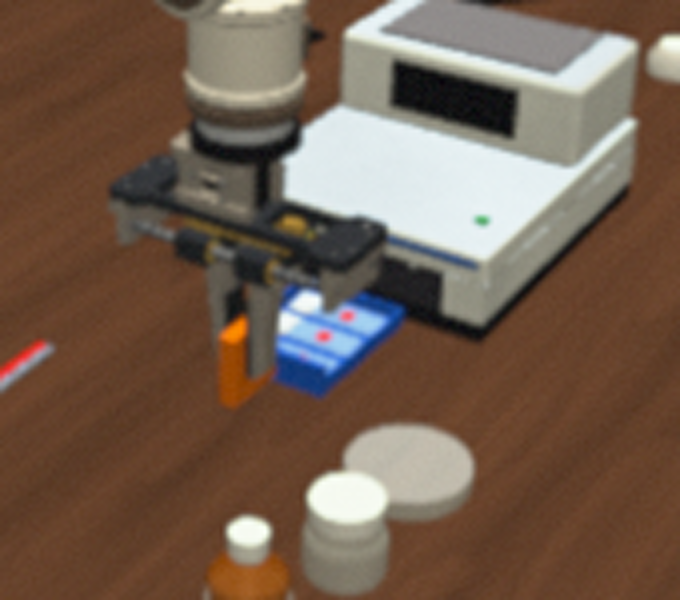

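View pics/t4.png

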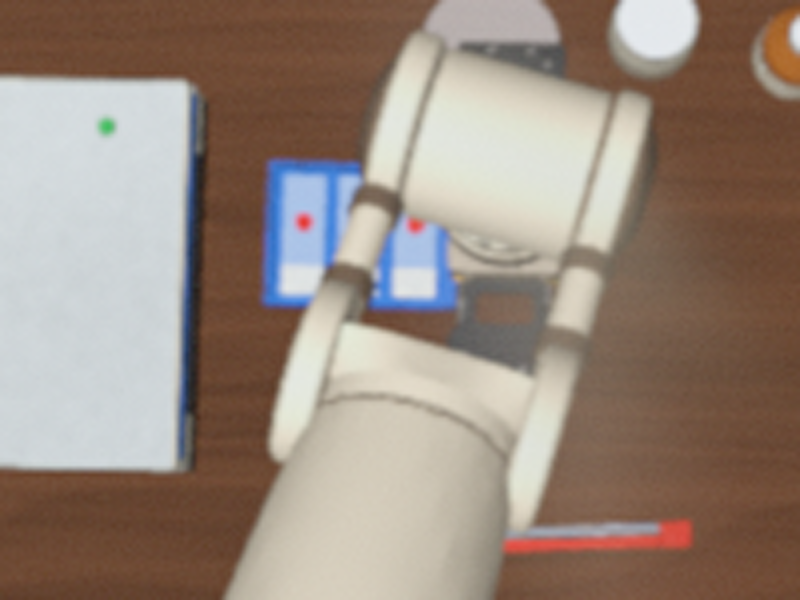

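Run:
```python
from fit import *
s,d=pickle.load(open('scene4.pkl','rb'))
R=np.array(s['tool_rot']);yaw=np.arctan2(R[1,0],R[0,0]); o=s['ee_pos']+np.array([0,0,-.0272])
p=[o[0]+.092*np.cos(yaw),o[1]+.092*np.sin(yaw),yaw]
im=cv2.resize(d['frame'],None,fx=4,fy=4,interpolation=cv2.INTER_CUBIC)
def box(x0,x1,y0,y1,z0,z1,c,p=p,oz=o[2]):
    P=proj(s,d,W(p,np.array([[x,y,z+oz*1000] for x in(x0,x1) for y in(y0,y1) for z in(z0,z1)])/1000))*4+1.5
    for i in range(8):
        for b in(1,2,4):
            if not i&b: cv2.line(im,tuple(map(int,P[i])),tuple(map(int,P[i|b])),c,1)
box(-60,60,-45,45,0,14,(0,255,255)); box(-115,-60,-7,7,6,64,(255,255,0))
q=[.5686,.305,np.deg2rad(89.7)]
box(-150,18,-120,120,0,78,(0,0,255),q,0);box(-150,-149,-85,85,18,52,(0,255,0),q,0)
cv2.imwrite('pics/s4o.png',im[500:1040,800:1480])
```

```text
(no output)
```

View pics/s4o.png

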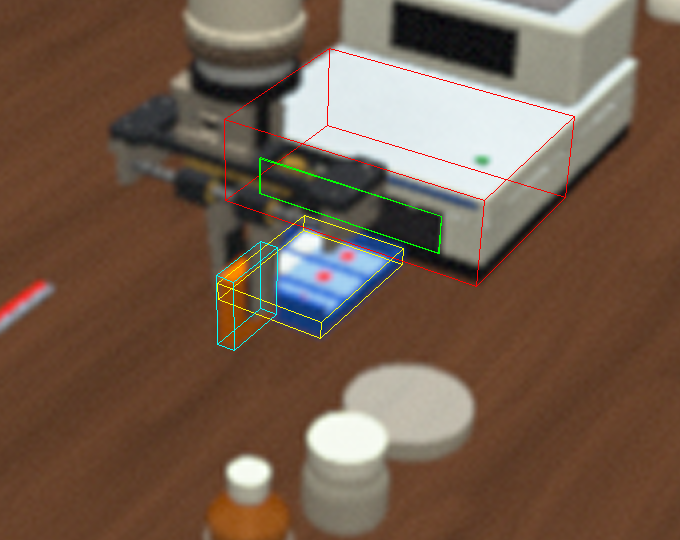

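Emit:
step_arm(
  targets=[
    {"travel": [1,0,0.1],"rot": [0,0,0]},
    {"travel": [2,0,0.1],"rot": [0,0,0]},
    {"travel": [3,0,0.1],"rot": [0,0,0]},
    {"travel": [4,0,0.1],"rot": [0,0,0]},
    {"travel": [5,0,0.1],"rot": [0,0,0]},
  ],
)

```text
t: 6.45
ee_pos: [0.5987, 0.0103, 0.055]
tool_rot: [[0.006, 1.0, 0.001], [1.0, -0.006, -0.001], [-0.001, 0.001, -1.0]]
contact_force: [-0.5, -0.8, -2.1]
finger_gap: 0.0135
```

```bash
python3 mv.py .598 .035 .054 -.3
```

```text
travel cm [ 2.47 -0.09  0.1 ] rot [ 0.0014  0.0006 -0.0003]
t 6.45 pos [0.5987 0.0103 0.055 ] F [-0.5 -0.8 -2.1] M [-0.15  0.05 -0.03] gap 0.0135 yang -0.32 tz [ 1.4e-03 -6.0e-04 -1.0e+00] q [-0.18  0.39  1.66 -0.    1.1  -0.18]
```

Emit:
step_arm(
  targets=[
    {"travel": [0.5,0,0.1],"rot": [0,0,0]},
    {"travel": [1,0,0.1],"rot": [0,0,0]},
    {"travel": [1.6,0,0.1],"rot": [0,0,0]},
    {"travel": [2.2,0,0.1],"rot": [0,0,0]},
    {"travel": [2.6,0,0.1],"rot": [0,0,0]},
  ],
)

```text
t: 6.95
ee_pos: [0.5989, 0.0367, 0.054]
tool_rot: [[0.006, 1.0, 0.001], [1.0, -0.006, -0.001], [-0.001, 0.001, -1.0]]
contact_force: [-0.3, 0.1, -2.6]
finger_gap: 0.0137
```

```bash
python3 mv.py .598 .036 .054 -.3; python3 -c "
from h import *
s,d=snap('scene','scene5'); cv2.imwrite('pics/s5.png',cv2.resize(d['frame'][110:260,200:370],None,fx=4,fy=4,interpolation=cv2.INTER_CUBIC))"
```

```text
travel cm [-0.07 -0.09  0.  ] rot [ 0.0014  0.0006 -0.0003]
t 6.95 pos [0.5989 0.0367 0.054 ] F [-0.3  0.1 -2.6] M [-0.22  0.06 -0.03] gap 0.0137 yang -0.32 tz [ 1.3e-03 -6.0e-04 -1.0e+00] q [-0.14  0.39  1.65 -0.    1.1  -0.13]
```

View pics/s5.png

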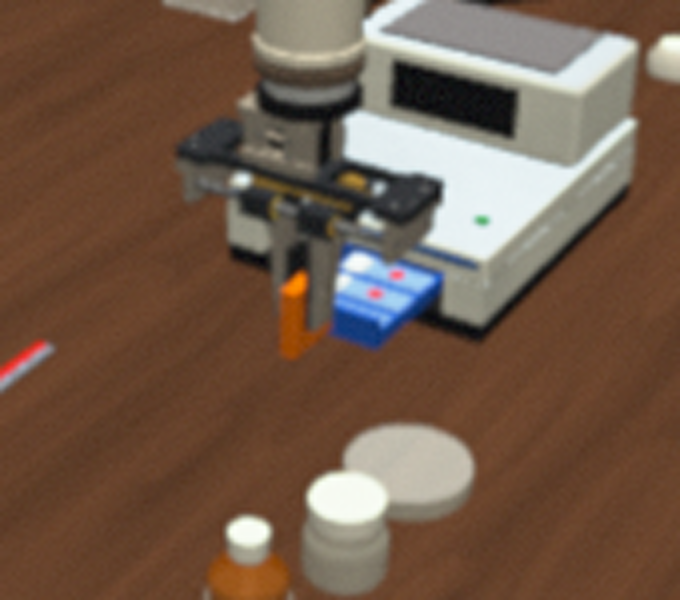

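Emit:
step_arm(
  targets=[
    {"travel": [0,0,0.15],"rot": [0,0,0]},
    {"travel": [0,0,0.3],"rot": [0,0,0]},
    {"travel": [0,0,0.4],"rot": [0,0,0]},
    {"travel": [0,0,0.5],"rot": [0,0,0]},
    {"travel": [0,0,0.5],"rot": [0,0,0]},
  ],
)

```text
t: 7.5
ee_pos: [0.5987, 0.0371, 0.0488]
tool_rot: [[0.005, 1.0, 0.001], [1.0, -0.005, -0.0], [-0.0, 0.001, -1.0]]
contact_force: [0.6, 0.0, -1.4]
finger_gap: 0.014
```

```bash
python3 mv.py .598 .036 .054 -.3
```

```text
travel cm [-0.11 -0.07 -0.52] rot [ 0.001   0.0002 -0.0002]
t 7.5 pos [0.5987 0.0371 0.0488] F [ 0.6  0.  -1.4] M [-0.21  0.07  0.02] gap 0.014 yang -0.31 tz [ 1.e-03 -2.e-04 -1.e+00] q [-0.14  0.4   1.65 -0.    1.09 -0.13]
```

Emit:
step_arm(
  targets=[
    {"travel": [0,0,0.05],"rot": [0,0,0]},
    {"travel": [0,0,0.1],"rot": [0,0,0]},
    {"travel": [0,0,0.15],"rot": [0,0,0]},
    {"travel": [0,0,0.2],"rot": [0,0,0]},
    {"travel": [0,0,0.2],"rot": [0,0,0]},
  ],
)

```text
t: 8.0
ee_pos: [0.5987, 0.0371, 0.0467]
tool_rot: [[0.005, 1.0, 0.001], [1.0, -0.005, -0.0], [-0.0, 0.001, -1.0]]
contact_force: [-0.8, 0.8, -1.6]
finger_gap: 0.0139
```

```bash
python3 mv.py .598 .036 .054 -.3
```

```text
travel cm [-0.11 -0.06 -0.73] rot [ 0.0009  0.0002 -0.0002]
t 8.0 pos [0.5987 0.0371 0.0467] F [-0.8  0.8 -1.6] M [-0.16  0.02 -0.01] gap 0.0139 yang -0.31 tz [ 9.e-04 -2.e-04 -1.e+00] q [-0.14  0.4   1.66 -0.    1.08 -0.13]
```

Emit:
step_arm(
  targets=[
    {"travel": [0,-0.1,0],"rot": [0,0,0]},
    {"travel": [0,-0.2,0],"rot": [0,0,0]},
    {"travel": [0,-0.3,0],"rot": [0,0,0]},
    {"travel": [0,-0.4,0],"rot": [0,0,0]},
    {"travel": [0,-0.5,0],"rot": [0,0,0]},
  ],
)

```text
t: 8.5
ee_pos: [0.5935, 0.0371, 0.0467]
tool_rot: [[0.005, 1.0, 0.001], [1.0, -0.005, -0.0], [-0.0, 0.001, -1.0]]
contact_force: [-0.1, -0.8, -2.3]
finger_gap: 0.014
```

Emit:
step_arm(
  targets=[
    {"travel": [0,-0.08,0],"rot": [0,0,0]},
    {"travel": [0,-0.16,0],"rot": [0,0,0]},
    {"travel": [0,-0.24,0],"rot": [0,0,0]},
    {"travel": [0,-0.32,0],"rot": [0,0,0]},
    {"travel": [0,-0.4,0],"rot": [0,0,0]},
  ],
)

```text
t: 9.0
ee_pos: [0.5895, 0.0371, 0.0467]
tool_rot: [[0.005, 1.0, 0.001], [1.0, -0.005, -0.0], [-0.0, 0.001, -1.0]]
contact_force: [-0.3, -0.0, -2.2]
finger_gap: 0.0136
```

```bash
python3 mv.py .58 .036 .0467 -.3
```

```text
travel cm [-0.12 -0.95 -0.  ] rot [ 0.0009  0.0002 -0.0002]
t 9.0 pos [0.5895 0.0371 0.0467] F [-0.3 -0.  -2.2] M [-0.13  0.06  0.01] gap 0.0136 yang -0.31 tz [ 9.e-04 -2.e-04 -1.e+00] q [-0.14  0.38  1.68 -0.    1.08 -0.14]
```

Emit:
step_arm(
  targets=[
    {"travel": [0,-0.08,0],"rot": [0,0,0]},
    {"travel": [0,-0.16,0],"rot": [0,0,0]},
    {"travel": [0,-0.24,0],"rot": [0,0,0]},
    {"travel": [0,-0.32,0],"rot": [0,0,0]},
    {"travel": [0,-0.4,0],"rot": [0,0,0]},
  ],
)

```text
t: 9.5
ee_pos: [0.5854, 0.0371, 0.0467]
tool_rot: [[0.005, 1.0, 0.001], [1.0, -0.005, -0.0], [-0.0, 0.001, -1.0]]
contact_force: [0.4, -0.4, -2.2]
finger_gap: 0.0138
```

Emit:
step_arm(
  targets=[
    {"travel": [0,-0.08,0],"rot": [0,0,0]},
    {"travel": [0,-0.16,0],"rot": [0,0,0]},
    {"travel": [0,-0.24,0],"rot": [0,0,0]},
    {"travel": [0,-0.32,0],"rot": [0,0,0]},
    {"travel": [0,-0.4,0],"rot": [0,0,0]},
  ],
)

```text
t: 10.0
ee_pos: [0.5814, 0.0372, 0.0467]
tool_rot: [[0.005, 1.0, 0.001], [1.0, -0.005, -0.0], [-0.0, 0.001, -1.0]]
contact_force: [-0.2, 0.1, -2.7]
finger_gap: 0.014
```

Emit:
step_arm(
  targets=[
    {"travel": [0,-0.08,0],"rot": [0,0,0]},
    {"travel": [0,-0.16,0],"rot": [0,0,0]},
    {"travel": [0,-0.24,0],"rot": [0,0,0]},
    {"travel": [0,-0.32,0],"rot": [0,0,0]},
    {"travel": [0,-0.4,0],"rot": [0,0,0]},
  ],
)

```text
t: 10.5
ee_pos: [0.5773, 0.0372, 0.0467]
tool_rot: [[0.005, 1.0, 0.001], [1.0, -0.005, -0.0], [-0.0, 0.001, -1.0]]
contact_force: [0.6, -0.8, -1.7]
finger_gap: 0.0138
```

Emit:
step_arm(
  targets=[
    {"travel": [0,-0.08,0],"rot": [0,0,0]},
    {"travel": [0,-0.16,0],"rot": [0,0,0]},
    {"travel": [0,-0.24,0],"rot": [0,0,0]},
    {"travel": [0,-0.32,0],"rot": [0,0,0]},
    {"travel": [0,-0.4,0],"rot": [0,0,0]},
  ],
)

```text
t: 11.0
ee_pos: [0.5732, 0.0372, 0.0467]
tool_rot: [[0.005, 1.0, 0.001], [1.0, -0.005, -0.0], [-0.0, 0.001, -1.0]]
contact_force: [-0.5, -0.3, -2.6]
finger_gap: 0.0139
```

Emit:
step_arm(
  targets=[
    {"travel": [0,-0.08,0],"rot": [0,0,0]},
    {"travel": [0,-0.16,0],"rot": [0,0,0]},
    {"travel": [0,-0.24,0],"rot": [0,0,0]},
    {"travel": [0,-0.32,0],"rot": [0,0,0]},
    {"travel": [0,-0.4,0],"rot": [0,0,0]},
  ],
)

```text
t: 11.5
ee_pos: [0.5692, 0.0372, 0.0467]
tool_rot: [[0.005, 1.0, 0.001], [1.0, -0.005, -0.0], [-0.0, 0.001, -1.0]]
contact_force: [-0.0, 0.3, -2.4]
finger_gap: 0.0137
```

Emit:
step_arm(
  targets=[
    {"travel": [0,-0.08,0],"rot": [0,0,0]},
    {"travel": [0,-0.16,0],"rot": [0,0,0]},
    {"travel": [0,-0.24,0],"rot": [0,0,0]},
    {"travel": [0,-0.32,0],"rot": [0,0,0]},
    {"travel": [0,-0.4,0],"rot": [0,0,0]},
  ],
)

```text
t: 12.0
ee_pos: [0.5651, 0.0372, 0.0467]
tool_rot: [[0.005, 1.0, 0.001], [1.0, -0.005, -0.0], [-0.0, 0.001, -1.0]]
contact_force: [0.5, -0.2, -1.6]
finger_gap: 0.0138
```

Emit:
step_arm(
  targets=[
    {"travel": [0,-0.08,0],"rot": [0,0,0]},
    {"travel": [0,-0.16,0],"rot": [0,0,0]},
    {"travel": [0,-0.24,0],"rot": [0,0,0]},
    {"travel": [0,-0.32,0],"rot": [0,0,0]},
    {"travel": [0,-0.4,0],"rot": [0,0,0]},
  ],
)

```text
t: 12.5
ee_pos: [0.561, 0.0373, 0.0467]
tool_rot: [[0.005, 1.0, 0.001], [1.0, -0.005, -0.0], [-0.0, 0.001, -1.0]]
contact_force: [0.5, -0.7, -1.7]
finger_gap: 0.0134
```

Emit:
step_arm(
  targets=[
    {"travel": [0,-0.08,0],"rot": [0,0,0]},
    {"travel": [0,-0.16,0],"rot": [0,0,0]},
    {"travel": [0,-0.24,0],"rot": [0,0,0]},
    {"travel": [0,-0.32,0],"rot": [0,0,0]},
    {"travel": [0,-0.4,0],"rot": [0,0,0]},
  ],
)

```text
t: 13.0
ee_pos: [0.557, 0.0373, 0.0467]
tool_rot: [[0.005, 1.0, 0.001], [1.0, -0.005, -0.0], [-0.0, 0.001, -1.0]]
contact_force: [-0.5, 0.3, -1.5]
finger_gap: 0.0136
```

Emit:
step_arm(
  targets=[
    {"travel": [0,-0.08,0],"rot": [0,0,0]},
    {"travel": [0,-0.16,0],"rot": [0,0,0]},
    {"travel": [0,-0.24,0],"rot": [0,0,0]},
    {"travel": [0,-0.32,0],"rot": [0,0,0]},
    {"travel": [0,-0.4,0],"rot": [0,0,0]},
  ],
)

```text
t: 13.5
ee_pos: [0.5529, 0.0373, 0.0467]
tool_rot: [[0.005, 1.0, 0.001], [1.0, -0.005, -0.0], [-0.0, 0.001, -1.0]]
contact_force: [-0.6, 1.2, -2.2]
finger_gap: 0.0135
```

Emit:
step_arm(
  targets=[
    {"travel": [0,-0.08,0],"rot": [0,0,0]},
    {"travel": [0,-0.16,0],"rot": [0,0,0]},
    {"travel": [0,-0.24,0],"rot": [0,0,0]},
    {"travel": [0,-0.32,0],"rot": [0,0,0]},
    {"travel": [0,-0.4,0],"rot": [0,0,0]},
  ],
)

```text
t: 14.0
ee_pos: [0.5489, 0.0373, 0.0467]
tool_rot: [[0.005, 1.0, 0.001], [1.0, -0.005, -0.0], [-0.0, 0.001, -1.0]]
contact_force: [0.1, -0.6, -2.6]
finger_gap: 0.0138
```

Emit:
step_arm(
  targets=[
    {"travel": [0,-0.08,0],"rot": [0,0,0]},
    {"travel": [0,-0.16,0],"rot": [0,0,0]},
    {"travel": [0,-0.24,0],"rot": [0,0,0]},
    {"travel": [0,-0.32,0],"rot": [0,0,0]},
    {"travel": [0,-0.4,0],"rot": [0,0,0]},
  ],
)

```text
t: 14.5
ee_pos: [0.5459, 0.037, 0.0472]
tool_rot: [[0.006, 1.0, 0.004], [1.0, -0.006, -0.001], [-0.001, 0.004, -1.0]]
contact_force: [3.7, -2.0, -2.4]
finger_gap: 0.014
```

Emit:
step_arm(
  targets=[
    {"travel": [0,-0.05,0.05],"rot": [0,0,0]},
    {"travel": [0,-0.05,0.05],"rot": [0,0,0]},
    {"travel": [0,-0.05,0.05],"rot": [0,0,0]},
    {"travel": [0,-0.05,0.05],"rot": [0,0,0]},
    {"travel": [0,-0.05,0.05],"rot": [0,0,0]},
  ],
)

```text
t: 15.0
ee_pos: [0.5458, 0.0369, 0.047]
tool_rot: [[0.006, 1.0, 0.004], [1.0, -0.006, -0.001], [-0.001, 0.004, -1.0]]
contact_force: [3.0, -0.8, -1.7]
finger_gap: 0.0138
```

```bash
python3 mv.py .5474 .036 .0467 -.3; python3 mv.py .5474 .036 .0467 -.3|tail -1;  python3 -c "
from h import *
s,d=snap('wrist','wrist6'); cv2.imwrite('pics/w6.png',cv2.resize(d['frame'],None,fx=1.5,fy=1.5))"
```

```text
travel cm [-0.09  0.16  0.03] rot [ 0.0044  0.0009 -0.001 ]
t 15.0 pos [0.5458 0.0369 0.047 ] F [ 3.  -0.8 -1.7] M [-0.34 -0.68 -0.49] gap 0.0138 yang -0.36 tz [ 4.4e-03 -9.0e-04 -1.0e+00] q [-0.15  0.28  1.81 -0.    1.05 -0.15]
t 15.0 pos [0.5458 0.0369 0.047 ] F [ 3.  -0.8 -1.7] M [-0.34 -0.68 -0.49] gap 0.0138 yang -0.36 tz [ 4.4e-03 -9.0e-04 -1.0e+00] q [-0.15  0.28  1.81 -0.    1.05 -0.15]
```

View pics/w6.png

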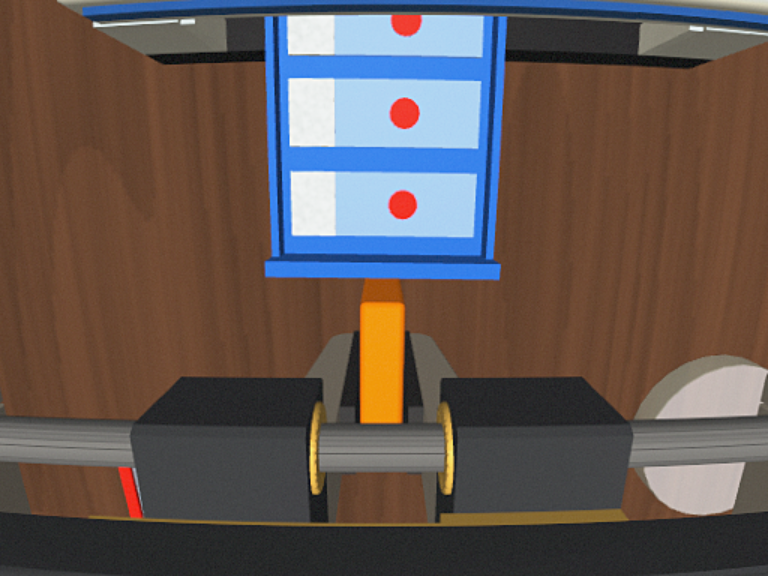

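Emit:
step_arm(
  targets=[
    {"travel": [0,0.06,0.03],"rot": [0,0,0]},
    {"travel": [0,0.12,0.03],"rot": [0.004,0,0]},
    {"travel": [0,0.17,0.03],"rot": [0.004,0,0]},
    {"travel": [0,0.17,0.03],"rot": [0.004,0,0]},
    {"travel": [0,0.17,0.03],"rot": [0.004,0,0]},
  ],
)

```text
t: 15.55
ee_pos: [0.5471, 0.0371, 0.0464]
tool_rot: [[0.006, 1.0, -0.001], [1.0, -0.006, -0.001], [-0.001, -0.001, -1.0]]
contact_force: [1.8, 0.6, -1.5]
finger_gap: 0.0137
```

```bash
python3 mv.py .5475 .036 .0467 -.3
python3 - <<'E'
from h import *
s,d=snap('wrist','wrist7'); cv2.imwrite('pics/w7.png',cv2.resize(d['frame'],None,fx=1.5,fy=1.5))
# tray outer edges subpixel per row, compare 4,6,7 : blue-ness mask
for n in ('wrist3','wrist4','wrist6','wrist7'):
    s,d=pickle.load(open(n+'.pkl','rb')); f=d['frame'].astype(float); m=f[...,0]-f[...,2]
    out=[]
    for r in (30,60,90,120,150):
        row=m[r]; 
        k=[i for i in range(150,230) if row[i]>40][0]; l=k-1+(40-row[k-1])/(row[k]-row[k-1])
        k=[i for i in range(360,290,-1) if row[i]>40][0]; rr=k+1-(40-row[k+1])/(row[k]-row[k+1])
        out.append((round(l,1),round(rr,1),round((l+rr)/2,2)))
    print(n,out)
E
```

```text
travel cm [-0.11  0.05 -0.03] rot [-0.0007  0.0006 -0.0008]
t 15.55 pos [0.5471 0.0371 0.0464] F [ 1.8  0.6 -1.5] M [ 0.03 -0.3  -0.24] gap 0.0137 yang -0.35 tz [-7.e-04 -6.e-04 -1.e+00] q [-0.15  0.29  1.81 -0.    1.05 -0.15]
wrist3 [(np.float64(173.4), np.float64(333.8), np.float64(253.59)), (np.float64(174.5), np.float64(333.0), np.float64(253.73)), (np.float64(175.7), np.float64(331.9), np.float64(253.78)), (np.float64(177.3), np.float64(330.5), np.float64(253.91)), (np.float64(178.7), np.float64(328.8), np.float64(253.72))]
wrist4 [(np.float64(173.7), np.float64(333.8), np.float64(253.72)), (np.float64(174.6), np.float64(333.0), np.float64(253.81)), (np.float64(175.7), np.float64(331.9), np.float64(253.8)), (np.float64(177.3), np.float64(330.5), np.float64(253.92)), (np.float64(178.7), np.float64(328.8), np.float64(253.73))]
wrist6 [(np.float64(175.8), np.float64(336.7), np.float64(256.24)), (np.float64(176.8), np.float64(335.3), np.float64(256.06)), (np.float64(177.6), np.float64(333.7), np.float64(255.69)), (np.float64(178.6), np.float64(332.0), np.float64(255.3)), (np.float64(180.1), np.float64(329.7), np.float64(254.93))]
wrist7 [(np.float64(174.3), np.float64(335.1), np.float64(254.66)), (np.float64(175.6), np.float64(334.0), np.float64(254.81)), (np.float64(176.5), np.float64(332.6), np.float64(254.55)), (np.float64(177.9), np.float64(331.0), np.float64(254.44)), (np.float64(179.3), np.float64(329.5), np.float64(254.4))]
```

View pics/w7.png

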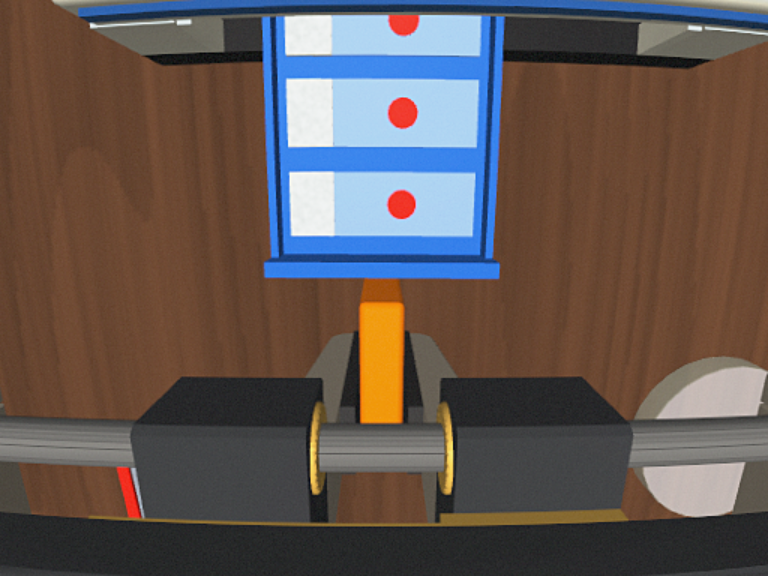

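Emit:
step_arm(
  targets=[
    {"travel": [0,0.1,0],"rot": [0,0,0]},
    {"travel": [0,0.2,0],"rot": [0,0,0]},
    {"travel": [0,0.29,0],"rot": [0,0,0]},
    {"travel": [0,0.29,0],"rot": [0,0,0]},
    {"travel": [0,0.29,0],"rot": [0,0,0]},
  ],
)

```text
t: 16.1
ee_pos: [0.5496, 0.0371, 0.0462]
tool_rot: [[0.006, 1.0, -0.001], [1.0, -0.006, -0.001], [-0.001, -0.001, -1.0]]
contact_force: [-0.6, 0.2, -1.5]
finger_gap: 0.0137
```

```bash
cat > edge.py <<'E'
from h import *; import sys
n=sys.argv[1]
s,d=snap('wrist',n); cv2.imwrite('pics/'+n+'b.png',cv2.resize(d['frame'],None,fx=1.5,fy=1.5))
f=d['frame'].astype(float); m=f[...,0]-f[...,2]
for r in (30,60,90,120,150):
    row=m[r]
    try:
        k=[i for i in range(150,230) if row[i]>40][0]; l=k-1+(40-row[k-1])/(row[k]-row[k-1])
        k=[i for i in range(360,290,-1) if row[i]>40][0]; rr=k+1-(40-row[k+1])/(row[k]-row[k+1])
        print(r,round((l+rr)/2,2),end='; ')
    except IndexError: pass
print()
E
python3 mv.py .55 .036 .0467 -.3; python3 edge.py wrist8
```

```text
travel cm [-0.11  0.04 -0.05] rot [-0.0015  0.0006 -0.0006]
t 16.1 pos [0.5496 0.0371 0.0462] F [-0.6  0.2 -1.5] M [-0.19  0.11  0.02] gap 0.0137 yang -0.33 tz [-1.5e-03 -6.0e-04 -1.0e+00] q [-0.15  0.29  1.8  -0.    1.05 -0.15]
30 253.67; 60 253.81; 90 253.78; 120 253.92; 150 253.72;
```

Emit:
step_arm(
  targets=[
    {"travel": [0.3,0.03,0],"rot": [0,0,0]},
    {"travel": [0.6,0.03,0],"rot": [0,0,0]},
    {"travel": [0.9,0.03,0],"rot": [0,0,0]},
    {"travel": [1.2,0.03,0],"rot": [0,0,0]},
    {"travel": [1.5,0.03,0],"rot": [0,0,0]},
  ],
)

```text
t: 16.65
ee_pos: [0.5501, 0.0524, 0.0462]
tool_rot: [[0.006, 1.0, -0.001], [1.0, -0.006, -0.001], [-0.001, -0.001, -1.0]]
contact_force: [-0.1, 0.5, -1.6]
finger_gap: 0.0138
```

```bash
python3 mv.py .55 .072 .0467 -.3; python3 edge.py wrist9
```

```text
travel cm [ 1.96 -0.02 -0.05] rot [-0.0013  0.0006 -0.0004]
t 16.65 pos [0.5501 0.0524 0.0462] F [-0.1  0.5 -1.6] M [-0.17  0.07 -0.01] gap 0.0138 yang -0.33 tz [-1.3e-03 -6.0e-04 -1.0e+00] q [-0.12  0.3   1.79 -0.    1.05 -0.12]
60 253.88; 90 253.78; 120 253.91; 150 253.73;
```

Emit:
step_arm(
  targets=[
    {"travel": [0.3,0,0],"rot": [0,0,0]},
    {"travel": [0.6,0,0],"rot": [0,0,0]},
    {"travel": [0.9,0,0],"rot": [0,0,0]},
    {"travel": [1.2,0,0],"rot": [0,0,0]},
    {"travel": [1.5,0,0],"rot": [0,0,0]},
  ],
)

```text
t: 17.2
ee_pos: [0.5501, 0.0681, 0.0462]
tool_rot: [[0.006, 1.0, -0.001], [1.0, -0.006, -0.0], [-0.0, -0.001, -1.0]]
contact_force: [-0.1, 0.3, -1.5]
finger_gap: 0.0136
```

```bash
python3 mv.py .55 .072 .0467 -.3; python3 edge.py wrist10
```

```text
travel cm [ 0.39 -0.01 -0.05] rot [-0.0013  0.0003 -0.0003]
t 17.2 pos [0.5501 0.0681 0.0462] F [-0.1  0.3 -1.5] M [-0.22  0.1   0.  ] gap 0.0136 yang -0.32 tz [-1.3e-03 -3.0e-04 -1.0e+00] q [-0.09  0.3   1.79 -0.    1.05 -0.09]
90 253.75; 120 253.9; 150 253.72;
```

Emit:
step_arm(
  targets=[
    {"travel": [0.3,0,0],"rot": [0,0,0]},
    {"travel": [0.6,0,0],"rot": [0,0,0]},
    {"travel": [0.9,0,0],"rot": [0,0,0]},
    {"travel": [1.2,0,0],"rot": [0,0,0]},
    {"travel": [1.5,0,0],"rot": [0,0,0]},
  ],
)

```text
t: 17.75
ee_pos: [0.5501, 0.0837, 0.0462]
tool_rot: [[0.005, 1.0, -0.001], [1.0, -0.005, -0.0], [-0.0, -0.001, -1.0]]
contact_force: [0.1, 0.3, -1.4]
finger_gap: 0.0139
```

```bash
python3 mv.py .55 .123 .0467 -.3; python3 edge.py wrist11
```

```text
travel cm [ 3.93 -0.03 -0.05] rot [-0.0013  0.     -0.    ]
t 17.75 pos [0.5501 0.0837 0.0462] F [ 0.1  0.3 -1.4] M [-0.22  0.06 -0.03] gap 0.0139 yang -0.3 tz [-0.0013 -0.     -1.    ] q [-0.07  0.31  1.78 -0.    1.06 -0.06]
120 253.9; 150 253.73;
```

Emit:
step_arm(
  targets=[
    {"travel": [0.3,0,0],"rot": [0,0,0]},
    {"travel": [0.6,0,0],"rot": [0,0,0]},
    {"travel": [0.9,0,0],"rot": [0,0,0]},
    {"travel": [1.2,0,0],"rot": [0,0,0]},
    {"travel": [1.5,0,0],"rot": [0,0,0]},
  ],
)

```text
t: 18.3
ee_pos: [0.5501, 0.0994, 0.0462]
tool_rot: [[0.005, 1.0, -0.001], [1.0, -0.005, 0.0], [0.0, -0.001, -1.0]]
contact_force: [0.4, 0.6, -1.8]
finger_gap: 0.0139
```

Emit:
step_arm(
  targets=[
    {"travel": [0.2,0,0],"rot": [0,0,0]},
    {"travel": [0.4,0,0],"rot": [0,0,0]},
    {"travel": [0.6,0,0],"rot": [0,0,0]},
    {"travel": [0.8,0,0],"rot": [0,0,0]},
    {"travel": [1,0,0],"rot": [0,0,0]},
  ],
)

```text
t: 18.8
ee_pos: [0.5502, 0.1095, 0.0462]
tool_rot: [[0.005, 1.0, -0.001], [1.0, -0.005, 0.0], [0.0, -0.001, -1.0]]
contact_force: [-0.6, -0.2, -2.8]
finger_gap: 0.0141
```

```bash
python3 mv.py .55 .123 .0467 -.3; python3 edge.py wrist12
```

```text
travel cm [ 1.35 -0.03 -0.05] rot [-0.0014 -0.0002  0.0002]
t 18.8 pos [0.5502 0.1095 0.0462] F [-0.6 -0.2 -2.8] M [-0.19  0.06 -0.03] gap 0.0141 yang -0.29 tz [-1.4e-03  2.0e-04 -1.0e+00] q [-0.02  0.32  1.77  0.    1.06 -0.01]
```

View pics/wrist12b.png

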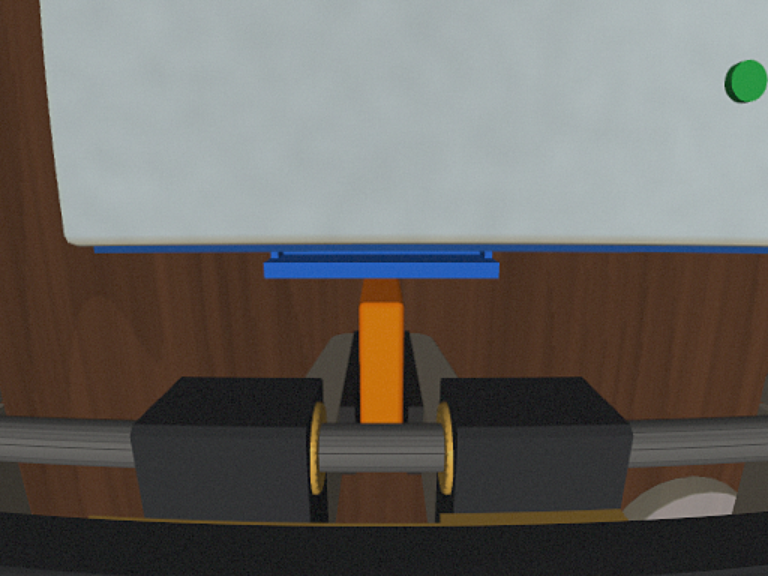

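Emit:
step_arm(
  targets=[
    {"travel": [0.15,-0.02,0],"rot": [0,0,0]},
    {"travel": [0.3,-0.02,0],"rot": [0,0,0]},
    {"travel": [0.42,-0.02,0],"rot": [0,0,0]},
    {"travel": [0.54,-0.02,0],"rot": [0,0,0]},
    {"travel": [0.64,-0.02,0],"rot": [0,0,0]},
  ],
)

```text
t: 19.35
ee_pos: [0.55, 0.1163, 0.0462]
tool_rot: [[0.005, 1.0, -0.001], [1.0, -0.005, 0.0], [0.0, -0.001, -1.0]]
contact_force: [-0.1, -0.3, -1.7]
finger_gap: 0.0138
```

Emit:
step_arm(
  targets=[
    {"travel": [0.06,0,0],"rot": [0,0,0]},
    {"travel": [0.12,0,0],"rot": [0,0,0]},
    {"travel": [0.18,0,0],"rot": [0,0,0]},
    {"travel": [0.24,0,0],"rot": [0,0,0]},
    {"travel": [0.3,0,0],"rot": [0,0,0]},
  ],
)

```text
t: 19.85
ee_pos: [0.5501, 0.1193, 0.0462]
tool_rot: [[0.005, 1.0, -0.001], [1.0, -0.005, 0.0], [0.0, -0.001, -1.0]]
contact_force: [0.7, -0.6, -2.1]
finger_gap: 0.0138
```

```bash
python3 mv.py .55 .123 .0467 -.3
```

```text
travel cm [ 0.37 -0.01 -0.05] rot [-0.0013 -0.0004  0.0003]
t 19.85 pos [0.5501 0.1193 0.0462] F [ 0.7 -0.6 -2.1] M [-0.13  0.04  0.01] gap 0.0138 yang -0.28 tz [-1.3e-03  5.0e-04 -1.0e+00] q [-0.    0.32  1.76  0.    1.06  0.  ]
```

Emit:
step_arm(
  targets=[
    {"travel": [0.05,0,0],"rot": [0,0,0]},
    {"travel": [0.1,0,0],"rot": [0,0,0]},
    {"travel": [0.15,0,0],"rot": [0,0,0]},
    {"travel": [0.2,0,0],"rot": [0,0,0]},
    {"travel": [0.25,0,0],"rot": [0,0,0]},
  ],
)

```text
t: 20.35
ee_pos: [0.5501, 0.1219, 0.0462]
tool_rot: [[0.005, 1.0, -0.001], [1.0, -0.005, 0.0], [0.0, -0.001, -1.0]]
contact_force: [0.2, 0.3, -1.9]
finger_gap: 0.0136
```

Emit:
step_arm(
  targets=[
    {"travel": [0.04,0,0],"rot": [0,0,0]},
    {"travel": [0.08,0,0],"rot": [0,0,0]},
    {"travel": [0.12,0,0],"rot": [0,0,0]},
    {"travel": [0.16,0,0],"rot": [0,0,0]},
    {"travel": [0.2,0,0],"rot": [0,0,0]},
  ],
)

```text
t: 20.85
ee_pos: [0.5501, 0.1239, 0.0462]
tool_rot: [[0.005, 1.0, -0.001], [1.0, -0.005, 0.0], [0.0, -0.001, -1.0]]
contact_force: [0.0, -0.5, -1.9]
finger_gap: 0.0137
```

Emit:
step_arm(
  targets=[
    {"travel": [0.04,0,0],"rot": [0,0,0]},
    {"travel": [0.08,0,0],"rot": [0,0,0]},
    {"travel": [0.12,0,0],"rot": [0,0,0]},
    {"travel": [0.16,0,0],"rot": [0,0,0]},
    {"travel": [0.2,0,0],"rot": [0,0,0]},
  ],
)

```text
t: 21.35
ee_pos: [0.5501, 0.1259, 0.0462]
tool_rot: [[0.005, 1.0, -0.001], [1.0, -0.005, 0.0], [0.0, -0.001, -1.0]]
contact_force: [-0.3, -0.1, -3.5]
finger_gap: 0.0139
```

```bash
python3 mv.py .55 .123 .0467 -.3; python3 edge.py wrist13
```

```text
travel cm [-0.29 -0.01 -0.05] rot [-0.0014 -0.0004  0.0003]
t 21.35 pos [0.5501 0.1259 0.0462] F [-0.3 -0.1 -3.5] M [-0.23  0.06 -0.04] gap 0.0139 yang -0.28 tz [-1.4e-03  4.0e-04 -1.0e+00] q [0.01 0.32 1.76 0.   1.06 0.02]
```

View pics/wrist13b.png

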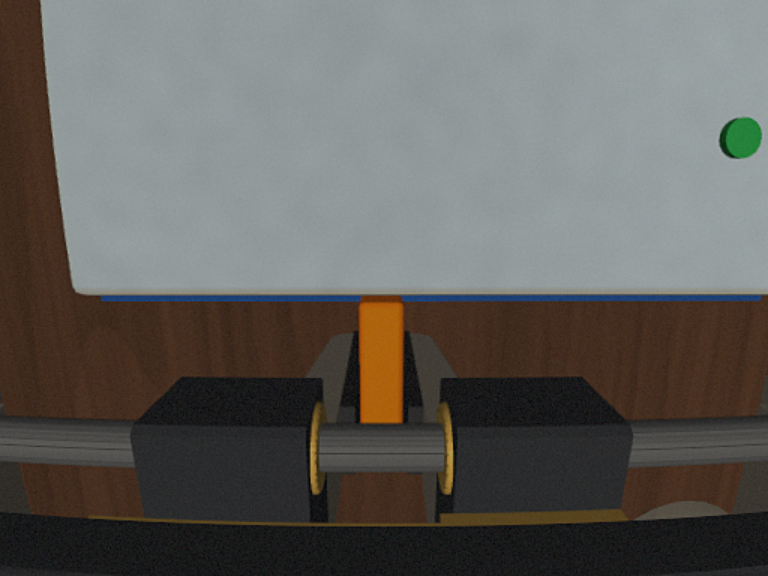

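Run:
```python
from fit import *
s,d=pickle.load(open('wrist13.pkl','rb'))
for r,z in((289,.078),(293,.078),(301,.07)): print(ray(s,d,[(253,(r+.5)/1.5-.5)],z)[0])
s,d=pickle.load(open('wrist12.pkl','rb'))
for r,z in((243,.078),(252,.07)): print(ray(s,d,[(253,(r+.5)/1.5-.5)],z)[0])
for r in (277,263): print('plate',ray(s,d,[(253,(r+.5)/1.5-.5)],.0452)[0]-s['ee_pos'])
```

```text
[0.5492007  0.15928829 0.078     ]
[0.54919229 0.15800051 0.078     ]
[0.54912286 0.15337278 0.07      ]
[0.5494272  0.15735737 0.078     ]
[0.54936183 0.15343573 0.07      ]
plate [-0.00105429  0.03066488 -0.00099544]
plate [-0.00101828  0.03611248 -0.00099544]
```

Emit:
step_arm(
  targets=[
    {"travel": [0.04,0,0],"rot": [0,0,0]},
    {"travel": [0.08,0,0],"rot": [0,0,0]},
    {"travel": [0.12,0,0],"rot": [0,0,0]},
    {"travel": [0.16,0,0],"rot": [0,0,0]},
    {"travel": [0.2,0,0],"rot": [0,0,0]},
  ],
)

```text
t: 21.9
ee_pos: [0.5501, 0.1261, 0.0463]
tool_rot: [[0.004, 1.0, -0.002], [1.0, -0.004, -0.003], [-0.003, -0.002, -1.0]]
contact_force: [-1.8, -9.0, -1.7]
finger_gap: 0.014
```

Emit:
step_arm(
  targets=[
    {"travel": [-0.05,0,0],"rot": [0,0,0]},
    {"travel": [-0.05,0,0.04],"rot": [0,0.002,0]},
    {"travel": [-0.05,0,0.08],"rot": [0,0.002,0]},
    {"travel": [-0.05,0,0.12],"rot": [0,0.002,0]},
    {"travel": [-0.05,0,0.12],"rot": [0,0.002,0]},
  ],
)

```text
t: 22.4
ee_pos: [0.5503, 0.1259, 0.0454]
tool_rot: [[0.004, 1.0, -0.001], [1.0, -0.004, -0.0], [-0.0, -0.001, -1.0]]
contact_force: [-1.5, -0.2, -0.4]
finger_gap: 0.0139
```

```bash
python3 mv.py .55 .126 .045 -.3;python3 - <<'E'
from h import *
s,d=snap('scene','scene14'); cv2.imwrite('pics/s14.png',cv2.resize(d['frame'][110:230,220:370],None,fx=5,fy=5,interpolation=cv2.INTER_CUBIC))
E
```

```text
travel cm [ 0.01 -0.03  0.04] rot [-0.0013  0.0005  0.0009]
t 22.4 pos [0.5503 0.1259 0.0454] F [-1.5 -0.2 -0.4] M [0.07 0.1  0.07] gap 0.0139 yang -0.25 tz [-1.3e-03 -5.0e-04 -1.0e+00] q [ 0.01  0.32  1.76 -0.    1.06  0.02]
```

View pics/s14.png

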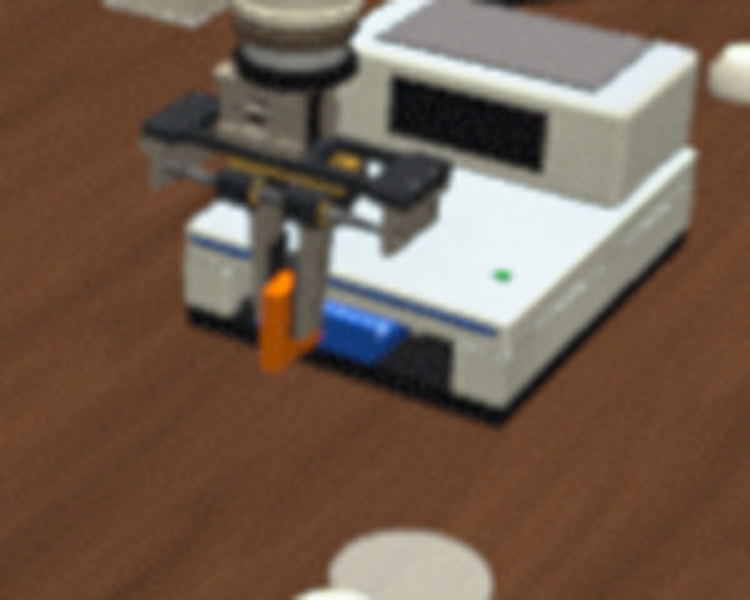

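Emit:
step_arm(
  targets=[
    {"travel": [0.05,-0.04,0.03],"rot": [0,0,0]},
    {"travel": [0.1,-0.04,0.05],"rot": [0,0,0]},
    {"travel": [0.12,-0.04,0.05],"rot": [0,0,0]},
    {"travel": [0.12,-0.04,0.05],"rot": [0,0,0]},
    {"travel": [0.12,-0.04,0.05],"rot": [0,0,0]},
  ],
)

```text
t: 22.95
ee_pos: [0.5503, 0.1261, 0.0454]
tool_rot: [[0.004, 1.0, -0.001], [1.0, -0.004, -0.002], [-0.002, -0.001, -1.0]]
contact_force: [-1.4, -6.5, 1.9]
finger_gap: 0.0137
```

```bash
python3 mv.py .55 .126 .045 -.3
```

```text
travel cm [-0.01 -0.03  0.04] rot [-0.0008  0.0021  0.0009]
t 22.95 pos [0.5503 0.1261 0.0454] F [-1.4 -6.5  1.9] M [-0.64  0.19  0.07] gap 0.0137 yang -0.25 tz [-8.0e-04 -2.1e-03 -1.0e+00] q [ 0.01  0.32  1.76 -0.    1.06  0.02]
```

Emit:
step_arm(
  jaw=3,
  targets=[
    {"travel": [0,0,0],"rot": [0,0,0]},
    {"travel": [0,0,0],"rot": [0,0,0]},
    {"travel": [0,0,0],"rot": [0,0,0]},
    {"travel": [0,0,0],"rot": [0,0,0]},
    {"travel": [0,0,0],"rot": [0,0,0]},
  ],
)

```text
t: 23.45
ee_pos: [0.5502, 0.1262, 0.0453]
tool_rot: [[0.004, 1.0, -0.001], [1.0, -0.004, -0.002], [-0.002, -0.001, -1.0]]
contact_force: [0.3, -0.2, 1.0]
finger_gap: 0.03
```

```bash
python3 mv.py .55 .126 .18 -.3; python3 edge.py wrist15
```

```text
travel cm [ -0.05  -0.03 -13.47] rot [-0.0009  0.002   0.001 ]
t 23.45 pos [0.5502 0.1262 0.0453] F [ 0.3 -0.2  1. ] M [-0.08  0.1  -0.01] gap 0.03 yang -0.24 tz [-0.001 -0.002 -1.   ] q [ 0.01  0.32  1.76 -0.    1.06  0.02]
```

View pics/wrist15b.png

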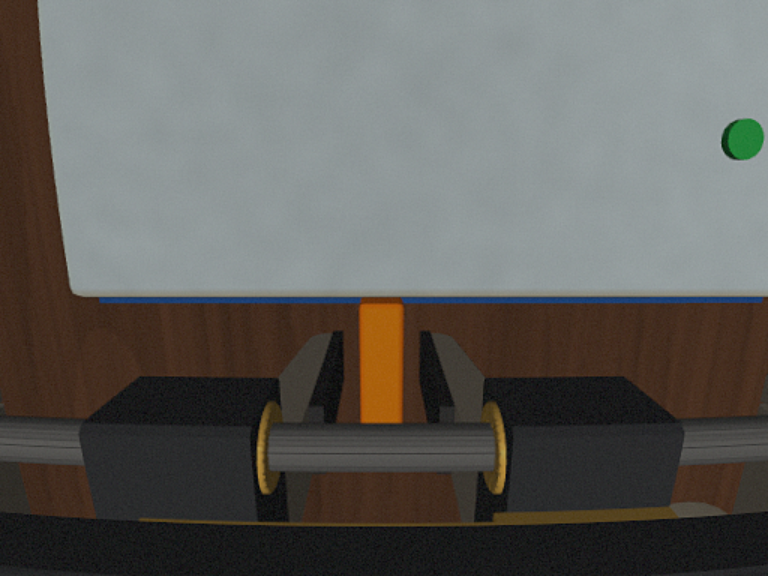

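Emit:
step_arm(
  targets=[
    {"travel": [0,0,-1],"rot": [0,0,0]},
    {"travel": [0,0,-3],"rot": [0,0,0]},
    {"travel": [0,0,-6],"rot": [0,0,0]},
    {"travel": [0,0,-9],"rot": [0,0,0]},
    {"travel": [0,0,-12],"rot": [0,0,0]},
  ],
)

```text
t: 24.0
ee_pos: [0.5503, 0.1265, 0.1673]
tool_rot: [[0.004, 1.0, -0.0], [1.0, -0.004, -0.002], [-0.002, -0.0, -1.0]]
contact_force: [-0.3, 0.1, 0.8]
finger_gap: 0.0299
```

Emit:
step_arm(
  targets=[
    {"travel": [-4,0,-1],"rot": [0,0,0]},
    {"travel": [-8,0,-1],"rot": [0,0,0]},
    {"travel": [-12,0,-1],"rot": [0,0,0]},
    {"travel": [-15,0,-1],"rot": [0,0,0]},
    {"travel": [-15,0,-1],"rot": [0,0,0]},
  ],
)

```text
t: 24.5
ee_pos: [0.55, -0.0268, 0.1786]
tool_rot: [[0.008, 1.0, 0.001], [1.0, -0.008, -0.003], [-0.003, 0.001, -1.0]]
contact_force: [-0.6, 0.7, 0.1]
finger_gap: 0.0301
```

```bash
python3 mv.py .55 .126 .18 -.3; python3 edge.py wrist16; python3 -c "
from h import *
s,d=snap('scene','scene16'); cv2.imwrite('pics/s16.png',cv2.resize(d['frame'][110:230,220:370],None,fx=5,fy=5,interpolation=cv2.INTER_CUBIC))
s,d=snap('top','top16')"
```

```text
travel cm [15.28 -0.12 -0.19] rot [ 0.001   0.0033 -0.0032]
t 24.5 pos [ 0.55   -0.0268  0.1786] F [-0.6  0.7  0.1] M [-0.03  0.07  0.01] gap 0.0301 yang -0.48 tz [ 0.001  -0.0033 -1.    ] q [-0.27  0.12  1.71 -0.    1.31 -0.26]
```

View pics/wrist16b.png

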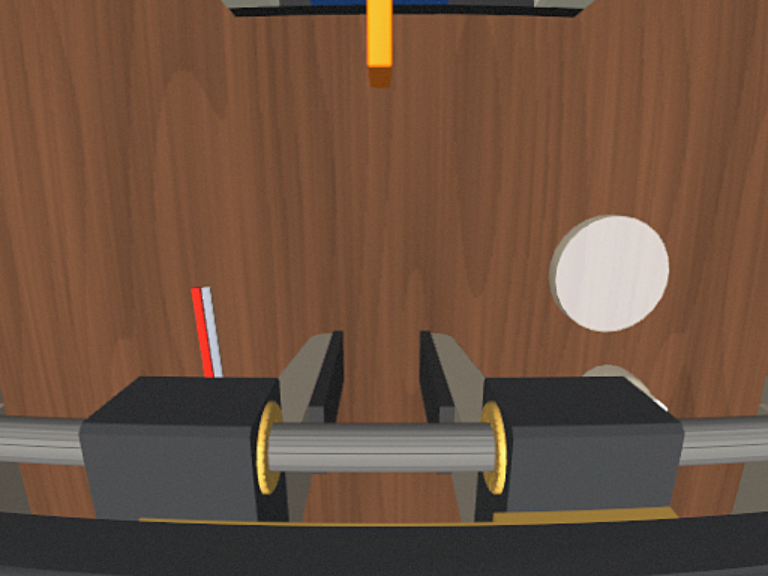

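View pics/s16.png

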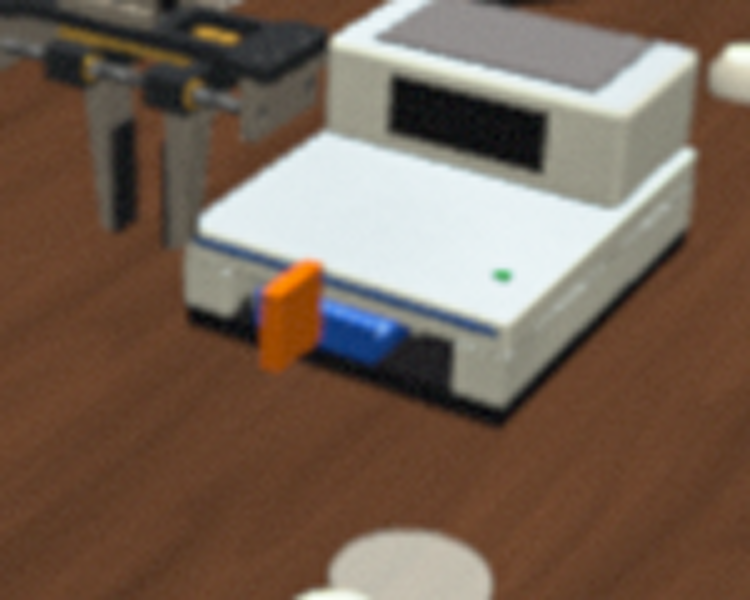

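View pics/top16.png

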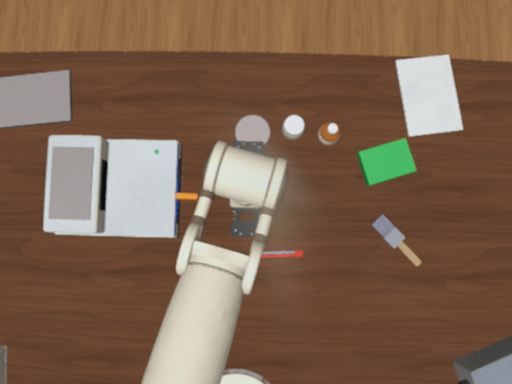

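Emit:
step_arm(
  targets=[
    {"travel": [-2,0,-1],"rot": [0,0.12,0]},
    {"travel": [-4,0,-1],"rot": [0,0.24,0]},
    {"travel": [-5,0,-1],"rot": [0,0.36,0]},
    {"travel": [-5,0,-1],"rot": [0,0.48,0]},
    {"travel": [-5,0,-1],"rot": [0,0.55,0]},
  ],
)

```text
t: 25.15
ee_pos: [0.5497, -0.073, 0.1881]
tool_rot: [[0.004, 1.0, 0.003], [0.851, -0.005, 0.525], [0.525, 0.0, -0.851]]
contact_force: [0.3, -0.2, -1.0]
finger_gap: 0.0304
```

```bash
python3 mv.py .55 .126 .18 -.3|tail -1; python3 edge.py wrist17
```

```text
t 25.15 pos [ 0.5497 -0.073   0.1881] F [ 0.3 -0.2 -1. ] M [-0.28  0.07  0.02] gap 0.0304 yang -0.27 tz [ 0.0026  0.5249 -0.8511] q [-0.62  0.29  1.6   0.44  1.59 -0.68]
```

View pics/wrist17b.png

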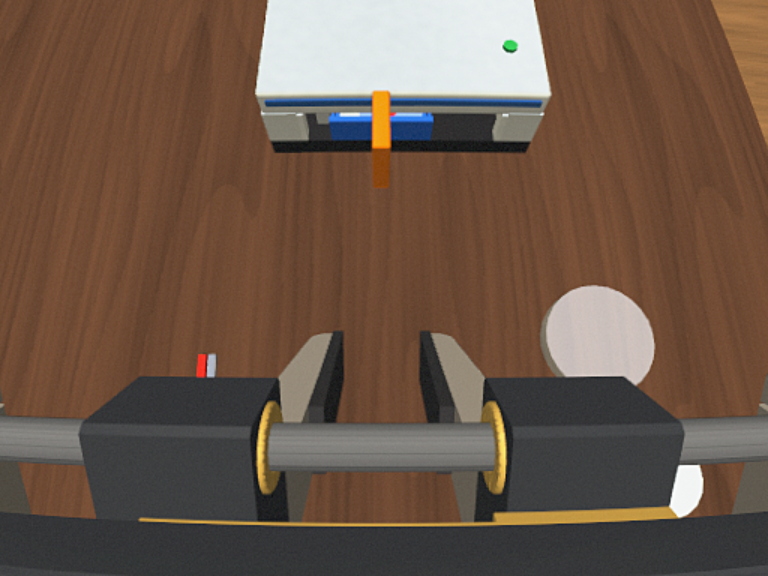

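Run:
```python
from fit import *
s,d=pickle.load(open('wrist17.pkl','rb'))
cv2.imwrite('pics/z17.png',cv2.resize(d['frame'][55:130,165:375],None,fx=3.8,fy=3.8,interpolation=cv2.INTER_CUBIC))
```

```text
(no output)
```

View pics/z17.png

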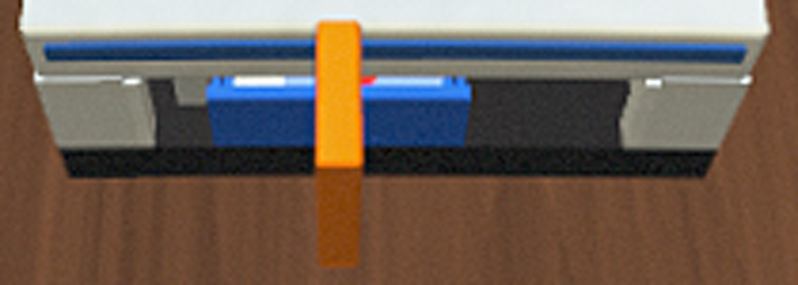

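The plate's bottom edge lies on the mouth's lower edge (row ~147 in the zoom), so it is flush. The +y rail shows to the left of the tray at (190,90). I'm handing the job in.

```bash
python3 -c "
from h import *
s=telemetry.sense(); print(s['t'],s['contact_force'].round(1),s['qvel'].round(3)); print(workorder.sign_off())"
```

```text
25.2 [-2.3 -1.7 -1.3] [ 0.049 -0.034  0.026 -0.088 -0.071  0.068]
the job is handed in; nothing more can be done
None
```

I picked the tray up by its orange handle and slid it nose first into the scanner until it met the back stop. Then I lowered it onto the floor of the bay, let go and backed away, handing in at 25.2 s of the 58 s allowed.

- **Finding the rail:** I felt for the +y rail with the nose about 33 mm inside. Contact came at about 4 N with the tray about 19 mm to the +y side of the middle. I backed off to the centre of the channel and met no side contact on the way in.
- **Forces:** The highest contact reading was about 9 N, at the back stop, against the 25 N limit. The interface only reports force at the end of each half-second call, so a brief higher peak between readings is possible but unlikely at those speeds.
- **Last checks:** A tilted wrist picture shows the front plate's lower edge level with the scanner's face. The handle is free, and the gripper is clear of everything. In the last top view nothing else on the bench appears moved; the arm partly covered the petri dish and forceps.
- **Disagreement:** My camera estimates of where the scanner's face lies differed by about 6 mm (y = 0.151 to 0.157 m). I relied on the contact with the back stop and the flush view instead.
- **Arm at hand-in:** The final reading, with nothing touching, showed about 3 N of force and the arm still settling slightly.

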